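# Put the hand tools back in their shadow-foam inlays

### The job

Put the four hand tools lying on the bench - the red, the orange and the yellow screwdriver and the blue-handled side cutters - back into the tool tray, each lying flat on the floor of the foam inlay cut to its own shape. Leave the red test probe and the red marker lying on the bench where they are.

Things in the scene. Friction and masses are not known exactly. Their poses are not given: they have to be found in the camera images.
- driver_red: Large screwdriver lying on its side, 189 mm long: red handle, 26 wide and high, y = 5 to 94; steel shaft 6 thick, y = -94 to 5, its axis 13 above the underside. Origin at mid-length on the underside; +y points to the handle end, z up. Grip the handle across x at y = 50. Under 0.13 kg.
- driver_orange: Middle-sized screwdriver lying on its side, 159 mm long: orange handle, 22 wide and high, y = -6 to 80; steel shaft 4 thick, y = -80 to -6, its axis 11 above the underside. Origin at mid-length on the underside; +y points to the handle end, z up. Grip the handle across x at y = 37.
- driver_yellow: Small screwdriver lying on its side, 119 mm long: yellow handle, 15 wide and high, y = -1 to 60; steel shaft 3 thick, y = -60 to -1, its axis 8 above the underside. Origin at mid-length on the underside; +y points to the handle end, z up. Grip the handle across x at y = 30.
- side_cutters: Side cutters lying flat, 130 mm long, 10 high: steel jaws y = -65 to -16 (8 wide at the tip, 20 at y = -38), waist 15 wide at y = -18, blue handles from there to y = 65, widening to 25 at y = 0, 48 at y = 43. Origin centre of underside; -y points to the jaws, z up. Grip across x at the waist, y = -22 (about 19 wide there), fingertips 3 to 5 above what it lies on.
- inlay_red: Fixed foam inlay for the red driver: charcoal, 74 (x) x 224 (y) x 24 mm, with 3 others in a grey tray; origin centre of underside. Cut-out down to a flat orange-yellow floor at z 8: shaft slot 16 wide, y -100 to -1; handle bay 36 wide, y -1 to 104. Finger trough across its full width at y 29 to 75, floor 3 above that. Seated tool: its +y along +y, origin at y 2.
- inlay_orange: Fixed foam inlay for the orange driver: charcoal, 74 (x) x 224 (y) x 24 mm, with 3 others in a grey tray; origin centre of underside. Cut-out down to a flat orange-yellow floor at z 10: shaft slot 14 wide, y -73 to 1; handle bay 32 wide, y 1 to 103. Finger trough across its full width at y 29 to 75, floor 3 above that. Seated tool: its +y along +y, origin at y 15.
- inlay_yellow: Fixed foam inlay for the yellow driver: charcoal, 74 (x) x 224 (y) x 24 mm, with 3 others in a grey tray; origin centre of underside. Cut-out down to a flat orange-yellow floor at z 13: shaft slot 12 wide, y -46 to 13; handle bay 25 wide, y 13 to 90. Finger trough across its full width at y 29 to 75, floor 3 above that. Seated tool: its +y along +y, origin at y 22.
- inlay_cutters: Fixed foam inlay for the cutters: charcoal, 74 (x) x 224 (y) x 24 mm, with 3 others in a grey tray; origin centre of underside. Cut-out down to a flat orange-yellow floor at z 16: handle bay 58 wide, y -43 to 10, then narrowing; jaw bay 30 to 22 wide, y 49 to 103. Finger trough across its full width at y 29 to 75, floor 1.5 above that. Seated tool: its +y along -y (jaws to +y), origin at y 30.
- probe: Red test probe, a thin pointed plastic rod 15 wide x 108 long x 15 mm high lying among the tools; origin at the middle of its underside, y along it. Loose; it has no cut-out and stays on the bench.
- marker: Marker pen, white barrel and red cap, 12 wide x 128 long x 14 mm high, lying among the tools; origin at the middle of its underside, y along it. Loose; it has no cut-out and stays on the bench.
Things that resemble listed ones, but are neither listed nor needed, are in the scene too. Several things have the shape of the side_cutters; the one meant has the colours described above.

How it is judged (in metres and radians):
At the end, for the whole second after the job is handed in: Each of the four tools lies at rest in its own inlay: origin within 10 mm across and 12 mm along of its place in the cut-out, its underside no more than 4 mm above the cut-out's floor, its long axis within 0.15 rad of the cut-out's and lying flat within 0.12 rad (x of driver_red in the frame of inlay_red between -0.01 and 0.01 m and y of driver_red in the frame of inlay_red between -0.01 and 0.014 m and z of driver_red in the frame of inlay_red below 0.012 m and angle between the y axis of driver_red and the y axis of inlay_red, either way round below 0.15 rad and angle between each of driver_red, driver_orange, driver_yellow, side_cutters's own z axis and vertical below 0.12 rad and linear speed of each of driver_red, driver_orange, driver_yellow, side_cutters below 0.01 m/s and x of driver_orange in the frame of inlay_orange between -0.01 and 0.01 m and y of driver_orange in the frame of inlay_orange between 0.003 and 0.027 m and z of driver_orange in the frame of inlay_orange below 0.014 m and angle between the y axis of driver_orange and the y axis of inlay_orange, either way round below 0.15 rad and x of driver_yellow in the frame of inlay_yellow between -0.01 and 0.01 m and y of driver_yellow in the frame of inlay_yellow between 0.01 and 0.034 m and z of driver_yellow in the frame of inlay_yellow below 0.017 m and angle between the y axis of driver_yellow and the y axis of inlay_yellow, either way round below 0.15 rad and x of side_cutters in the frame of inlay_cutters between -0.01 and 0.01 m and y of side_cutters in the frame of inlay_cutters between 0.018 and 0.042 m and z of side_cutters in the frame of inlay_cutters below 0.02 m and angle between the y axis of side_cutters and the y axis of inlay_cutters, either way round below 0.15 rad); the robot touches nothing.
It fails at once if the test probe was moved more than 30 mm from where it lay (distance of probe from where it was at the start of the episode above 0.03 m).
It fails at once if the marker was moved more than 30 mm from where it lay (distance of marker from where it was at the start of the episode above 0.03 m).
It also fails if it takes over 99 s, if anything falls off the work surface, if the arm or the gripper's body presses on something with over 40 N, if the wrist force passes 120 N, or if a joint passes its speed limit or range.

### The arm

A 6-joint arm with a two-finger parallel gripper is mounted at the origin on a cart in front of the work surface, level with it; the furniture and walls round the work are solid. World frame = base frame: x ahead of the robot, y to its left, z up, the work surface at z = 0. Lengths are in mm, angles in rad, forces in N, time in s.
With the tool pointing down it reaches from about 400 to 925 mm from the base axis. Payload 12.5 kg.
Tool frame: the origin (TCP) lies between the finger pads; the fingertips stand 19 mm ahead of it and the grasp point (between the pads) is the TCP (env.nose_length is the distance from the TCP to the fingertips, in mm); z points along the fingers, y is the line along which they close (so a half turn about z gives the same grasp; the last joint's range is limited). The gripper opens to 95 mm and grips with 3 to 60 N. Pads are 20 mm wide; open, the fingers measure 119 mm over their backs; the gripper's body (75 mm by 180 mm) begins 59 mm behind the grasp point.
Start: joints at [1.029, 0.491, 1.559, -0, 1.092, -0.106], TCP at [263.82, 566.607, 233.661] pointing down, gripper open.
Joint ranges: [-3.1, 3.1], [-0.84, 2.19], [0.05, 2.79], [-1.13, 4.28], [0.06, 2.93], [-2.69, 2.69]. Speed limits (rad/s): [2.22, 2.22, 2.79, 3.14, 3.14, 3.14].

### API

Orientations are given as [roll, pitch, yaw] about the fixed x, y, z axes, in that order (R = Rz(yaw) Ry(pitch) Rx(roll)).
In Python, from cell import env gives the robot as it stands. The module is installed in compiled form; this text tells all that it offers.
- The arm moves only by the tool drive_tool, never from a script. Its argument "rows" is a list that holds one entry, the list of rows, each a list of 7 numbers: the shift along the tool's x, y, z scaled (see below), then the turn, a rotation vector about the tool's x, y, z scaled (see below), then the opening, from 0 (shut) to 1 (fully open). In form: [[[tx, ty, tz, ax, ay, az, jaw], ...]]. A call has 1 to 5 rows; each row shifts and turns the commanded pose from where the row before left it, along the tool's axes as they then stand; what a row does not reach is not made up. The controller multiplies each number of a shift by 250 mm and each number of a turn by 180 degrees. A row lasts 1/8 s, in which the tool goes at most 62.5 mm and 10.7 degrees, less where a joint would pass 70% of its speed; a pose out of reach is approached as far as the arm can. A call with a number of a shift or a turn outside -1 to 1 is refused whole. A call with a gripper value outside its range is refused whole. The fingers move at their own pace and stop on an object; the grip force is fixed at half the most. Time passes only in rows, so rows that do not move let the fingers close. It gives the time, the measured TCP pose, the force, the opening and the grip force at its end, in the units of the state.
- env.state(): the state, without advancing time (a new reading comes with each control period).
- env.read_camera(name): name is "scene" or "top" or "wrist"; returns a dict with "color" (480x640x3 uint8, blue, green, red), "camera_matrix" (3x3 intrinsics, pixels), "pose" (4x4, takes a point from camera to world coordinates). Camera axes: x right, y up, looking along -z (the intrinsics and any distortion apply to the point x, -y, -z); pixel columns grow to the right and rows downward; lengths in mm; the calibration is good to about 2 mm. A picture is of the moment at which its call begins. There is no depth.
- env.job_done(): hands the job in; it is judged then, once.
Trained networks look in a picture, given as the dict that the camera call returned (one of the last four; its "shot" number tells which), for a name from the list of things; names that differ only in an ending like _2 or _b are one class to them, and where a whole thing is asked for, a point or a joint stands for the part that bears it (a point fixed in the world has none). Each returns a list of dicts, best first, with "score" (0 to 1); they miss things now and then, are a little off and sometimes report something else, mostly with a low value. They report only what shows in the picture. A call takes as long as a camera call. They do not tell look-alikes from the thing itself.
- env.search_frame(name, picture): "at" ([x, y, z] in mm, in the coordinates of the camera as it stood for that picture, good to about 4 mm: the middle of the surface that is visible of it).
- env.place_of(name, picture): "at" ([x, y, z] in mm, in the coordinates of the camera as it stood for that picture, good to about 4 mm: a listed point, or the origin of a listed thing).
The state is a dict: "t": time; "joints": joint angles; "qvel": joint speeds; "tau": joint torques, N m; "eef_pos": TCP position; "tcp_rot": TCP orientation; "ft_force": force on the tool from outside, world axes, zero at the start; "moment": the same for the moment, N m; "opening": opening from 0.0 (shut) to 1.0 (fully open); "grip_force": force on a finger pad.
Only numpy, scipy, OpenCV 4.12 (cv2) and the standard library are available. Lean on these libraries where they do the work, as an engineer would, in place of code of your own. Each camera call takes 0.05 s, during which the arm holds its last target. There are 200 camera calls.

## Working session

There is one attempt and no reset: what is moved stays moved. The work goes in short steps, Python scripts to look and compute and a tool call to move; the robot and the scene stay as the last step left them, time stands still between calls to the robot, and variables do not carry over. Pictures are saved under pics/ and viewed, at most 17 in all, crops included, and the job is handed in when it is done.

Besides the shell and the picture viewer there is one more tool, called after "Request:" as name(argument=value, ...) on one line, values as JSON. drive_tool: Moves the arm, as the interface text tells. Its arguments: {"type":"object","properties":{"rows":{"type":"array","items":{"type":"array","items":{"type":"array","items":{"type":"number","minimum":-1,"maximum":1}}}}},"required":["rows"]}

```bash
mkdir -p pics
cat > h.py <<'E'
from cell import env
import numpy as np, cv2, json
def snap(cam,name=None):
    p=env.read_camera(cam)
    if name: cv2.imwrite(f'pics/{name}.png',p['color'])
    return p
def ray(p,u,v):
    K=np.array(p['camera_matrix']);T=np.array(p['pose'])
    d=np.linalg.inv(K)@[u,v,1];d=np.array([d[0],-d[1],-d[2]])
    return T[:3,3],T[:3,:3]@d
def onz(p,u,v,z):
    o,d=ray(p,u,v);return o+d*(z-o[2])/d[2]
def w(p,a):
    T=np.array(p['pose']);return T[:3,:3]@np.array(a)+T[:3,3]
def proj(p,x):
    T=np.array(p['pose']);c=T[:3,:3].T@(np.array(x)-T[:3,3]);K=np.array(p['camera_matrix'])
    q=K@[c[0],-c[1],-c[2]];return q[:2]/q[2]
E
python3 - <<'E'
from h import *
np.set_printoptions(precision=1,suppress=True)
a=snap('top','top1');b=snap('scene','scene1')
for p in (a,b):
    print(np.array(p['pose']).tolist(),p['camera_matrix'])
    for n in ['driver_red','driver_orange','driver_yellow','side_cutters','inlay_red','inlay_orange','inlay_yellow','inlay_cutters','probe','marker']:
        print(n,[(round(r['score'],2),w(p,r['at']),proj(p,w(p,r['at']))) for r in env.place_of(n,p)[:4]])
print(env.state())
E
```

```text
[[0.021710472223305438, 0.9963341417611012, -0.08274619844446347, 489.9346349139041], [-0.9994677533831752, 0.02364528963865389, 0.022474657396546718, -151.98583938117477], [0.02434882631728003, 0.0822142216351503, 0.996317196688834, 1288.9476565829925], [0.0, 0.0, 0.0, 1.0]] [[495.2   0.  316.9]
 [  0.  495.2 241.5]
 [  0.    0.    1. ]]
driver_red [(0.64, array([ 515.1, -111.4,   -0.9]), array([289.4, 272.3]))]
driver_orange [(0.84, array([ 706.1, -105.2,   -1. ]), array([288.9, 199.5]))]
driver_yellow [(0.58, array([ 507.6, -212.1,    1.3]), array([328.1, 276. ]))]
side_cutters [(0.73, array([ 664.5, -302. ,   -0.7]), array([363.4, 217. ])), (0.65, array([ 506.5, -644.9,   -3. ]), array([492.7, 280.1]))]
inlay_red [(0.92, array([522.6, 153.9,   7.2]), array([186.1, 267. ])), (0.34, array([ 692.7, -202.5,    0.4]), array([325.8, 205.4]))]
inlay_orange [(0.71, array([ 496.5, -300. ,    2.4]), array([361.9, 281. ])), (0.6, array([507.2, 224.4,   5.1]), array([158.4, 272.4])), (0.59, array([ 510.2, -211.6,    0.7]), array([327.9, 275. ])), (0.51, array([ 695.6, -203.6,    0.1]), array
[... 1379 characters left out ...]
8.6,   4. ]), array([222.2, 206.6]))]
inlay_yellow [(0.58, array([530.5,  76.7,   5.1]), array([253.7, 223.6]))]
inlay_cutters [(0.58, array([503.3, 304.5,   3.5]), array([208.7, 198.4]))]
probe []
marker [(0.73, array([ 693.7, -196.3,    4.8]), array([353.1, 243.5])), (0.58, array([530.7,  74.4,   4.1]), array([254.2, 224.1]))]
{'t': 1.1, 'joints': array([ 1. ,  0.5,  1.6, -0. ,  1.1, -0.1]), 'qvel': array([ 0., -0., -0.,  0.,  0., -0.]), 'tau': array([ -0. , -61.2, -25.8,   0.1,   0. ,  -0. ]), 'eef_pos': array([263.8, 566.6, 233.7]), 'tcp_rot': array([3.1, 0. , 2.7]), 'ft_force': array([-0.2, -0.1,  0.7]), 'moment': array([ 0.,  0., -0.]), 'grip_force': 0.0, 'opening': 1.0006018471961278}
```

Run:
```python
import cv2
a=cv2.imread('pics/top1.png')
cv2.imwrite('pics/t1.png',cv2.resize(a[130:350,100:520],(800,419),interpolation=cv2.INTER_CUBIC))
```

```text
(no output)
```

View pics/t1.png

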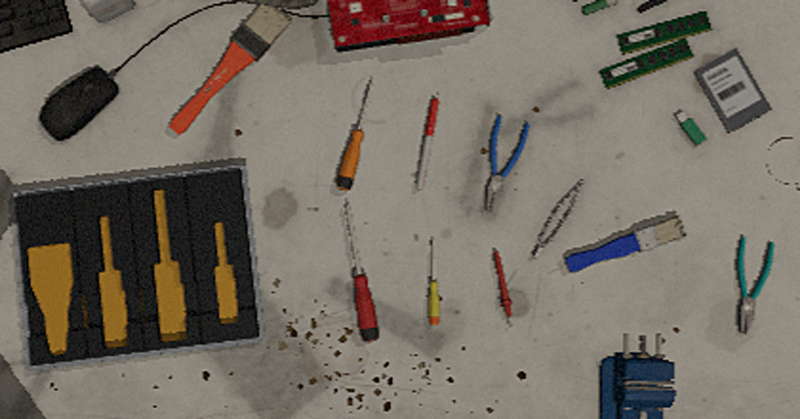

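View pics/scene1.png

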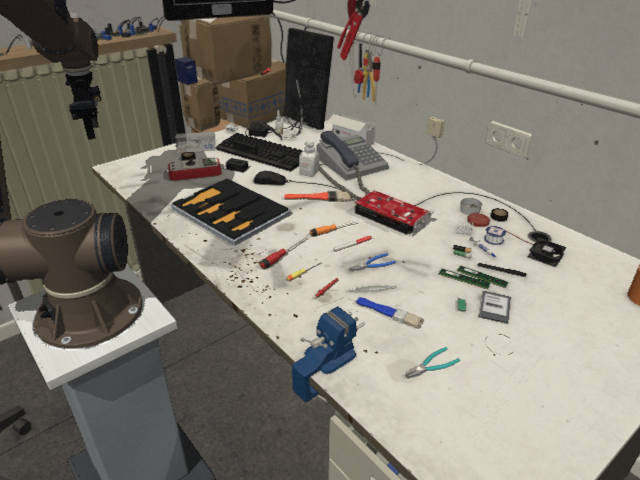

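The top view shows the tray at left, px (15–260, 160–365) in the crop. The tools are red (360,270), orange (355,135), yellow (433,285) and blue cutters (505,160). Handles and bays point toward the robot, while the cutters' jaws already point that way. The decoys are the teal cutters (755,290), marker (427,140) and probe (503,285). Next I get the wrist camera geometry and a motion planner.

```bash
cat >> h.py <<'E'
from scipy.spatial.transform import Rotation as Ro
def plan(tgt,yaw,jaw,n=None,show=True):
    s=env.state();p=np.array(s['eef_pos']);R=Ro.from_euler('xyz',s['tcp_rot'])
    Rt=Ro.from_euler('xyz',[np.pi,0,yaw]);rv=(R.inv()*Rt).as_rotvec()
    d=np.array(tgt)-p
    if n is None:n=int(np.ceil(max(np.linalg.norm(d)/60,np.degrees(np.linalg.norm(rv))/10.5,1)))
    rows=[]
    for i in range(n):
        rows.append([round(float(x),3)+0. for x in R.inv().apply(d/n)/250]+[round(float(x),3)+0. for x in rv/n/np.pi]+[jaw])
        R=R*Ro.from_rotvec(rv/n)
    print('at',np.round(p,1),'yaw',np.round(s['tcp_rot'],3),'n',n)
    print(json.dumps(rows).replace('-0.0,','0.0,'))
E
python3 - <<'E'
from h import *
np.set_printoptions(precision=3,suppress=True)
p=env.read_camera('wrist');s=env.state()
R=Ro.from_euler('xyz',s['tcp_rot']).as_matrix();T=p['pose']
print('cam in tool',R.T@(T[:3,3]-s['eef_pos']),R.T@T[:3,:3],p['camera_matrix'])
a=cv2.imread('pics/top1.png');p=env.read_camera('top')
hsv=cv2.cvtColor(p['color'],cv2.COLOR_BGR2HSV)
# foam floors
m=cv2.inRange(hsv,(15,120,90),(28,255,255))
n,l,st,c=cv2.connectedComponentsWithStats(m)
for i in range(1,n):
    if st[i,4]>40:
        ys,xs=np.nonzero(l==i);W=np.array([onz(p,u,v,10)[:2] for u,v in zip(xs,ys)])
        r=cv2.minAreaRect(W.astype(np.float32));print('floor',c[i],st[i,4],r)
plan([520,190,400],np.pi,1)
E
```

```text
cam in tool [  72.731   -0.17  -151.348] [[ 0.001  0.967  0.256]
 [ 1.    -0.001 -0.001]
 [-0.     0.256 -0.967]] [[383.368   0.    317.885]
 [  0.    383.368 236.194]
 [  0.      0.      1.   ]]
floor [72.953  6.814] 43 ((1208.4322509765625, 483.2304382324219), (42.30964660644531, 11.735210418701172), 35.334293365478516)
floor [187.68  275.389] 701 ((523.313232421875, 150.8833465576172), (192.20594787597656, 36.08287811279297), 8.826539039611816)
floor [158.298 283.205] 560 ((498.3501892089844, 223.65240478515625), (165.7294158935547, 32.154720306396484), 8.465117454528809)
floor [217.574 276.236] 364 ((512.998046875, 72.90640258789062), (127.51139068603516, 25.610097885131836), 7.311359882354736)
floor [127.263 281.575] 935 ((470.77398681640625, 299.0171813964844), (141.65870666503906, 56.022308349609375), 8.78718376159668)
floor [327.649 286.703] 74 ((479.2989196777344, -210.76522827148438), (46.145851135253906, 12.881275177001953), 1.1192814111709595)
at [263.8 566.6 233.7] yaw [3.141 0.    2.706] n 9
[[-0.174, -0.104, -0.074, 0.0, 0.0, -0.015, 1], [-0.169, -0.112, -0.074, 0.0, 0.0, -0.015, 1], [-0.163, -0.12, -0.074, 0.0, 0.0, -0.015, 1], [-0.157, -0.128, -0.074, 0.0, 0.0, -0.015, 1], [-0.151, -0.135, -0.074, 0.0, 0.0, -0.015, 1], [-0.144, -0.142, -0.074, 0.0, 0.0, -0.015, 1], [-0.137, -0.149, -0.074, 0.0, 0.0, -0.015, 1], [-0.13, -0.156, -0.074, 0.0, 0.0, -0.015, 1], [-0.122, -0.162, -0.074, 0.0, 0.0, -0.015, 1]]
```

Request:
drive_tool(rows=[[[-0.17,-0.11,0,0,0,-0.028,1],[-0.17,-0.13,0,0,0,-0.028,1],[-0.16,-0.15,0,0,0,-0.028,1],[-0.14,-0.16,0,0,0,-0.028,1],[-0.12,-0.17,0,0,0,-0.028,1]]])

```text
t: 1.82
eef_pos: [403.4, 340.4, 233.8]
tcp_rot: [3.141, 0.001, -3.135]
ft_force: [-0.2, -0.5, 0.2]
opening: 1.003
grip_force: 0.0
```

Run:
```python
from h import *
plan([490,170,250],np.pi,1)
```

```text
at [403.4 340.4 233.8] yaw [ 3.141e+00  1.000e-03 -3.135e+00] n 4
[[-0.085, -0.171, -0.016, 0.0, 0.0, 0.001, 1], [-0.086, -0.171, -0.016, 0.0, 0.0, 0.001, 1], [-0.086, -0.171, -0.016, 0.0, 0.0, 0.001, 1], [-0.086, -0.171, -0.016, 0.0, 0.0, 0.001, 1]]
```

Request:
drive_tool(rows=[[[-0.086,-0.171,-0.016,0,0,0,1],[-0.086,-0.171,-0.016,0,0,0,1],[-0.086,-0.171,-0.016,0,0,0,1],[-0.086,-0.171,-0.016,0,0,0.003,1],[0,0,0,0,0,0,1]]])

```text
t: 2.45
eef_pos: [490.5, 169.0, 249.9]
tcp_rot: [3.142, 0.001, 3.132]
ft_force: [-0.5, 0.4, -0.7]
opening: 0.998
grip_force: 0.0
```

```bash
cat >> h.py <<'E'
RNG={'orange':((5,120,90),(28,255,255)),'red':((0,120,70),(6,255,255)),'blue':((100,120,60),(125,255,255))}
def blobs(p,color,z,amin=200):
    hsv=cv2.cvtColor(p['color'],cv2.COLOR_BGR2HSV);m=cv2.inRange(hsv,*RNG[color])
    if color=='red': m|=cv2.inRange(hsv,(173,120,70),(180,255,255))
    n,l,st,c=cv2.connectedComponentsWithStats(m);out=[]
    for i in range(1,n):
        if st[i,4]<amin: continue
        ys,xs=np.nonzero(l==i);W=np.array([onz(p,u,v,z)[:2] for u,v in zip(xs,ys)]).astype(np.float32)
        r=cv2.minAreaRect(W);out.append((c[i],r))
        print(color,np.round(c[i]),st[i,4],'ctr',np.round(r[0],1),'size',np.round(r[1],1),'ang',round(r[2],1),'mean',np.round(W.mean(0),1),'hue',np.median(hsv[l==i],0))
    return out
E
python3 - <<'E'
from h import *
p=snap('wrist','w1')
blobs(p,'orange',10)
plan([560,-170,250],np.pi,1)
E
```

```text
orange [446. 195.] 6122 ctr [470.2 299.9] size [150.3  58.7] ang 8.5 mean [480.1 301.3] hue [ 20. 199. 146.]
orange [369. 191.] 4292 ctr [495.3 224.3] size [178.8  34. ] ang 8.5 mean [475.8 221.8] hue [ 21. 200. 235.]
orange [296. 208.] 5015 ctr [519.  150.8] size [206.   37.7] ang 8.4 mean [493.7 147.2] hue [ 21. 200. 233.]
orange [221. 212.] 2365 ctr [511.6  71.2] size [138.9  26.4] ang 8.2 mean [496.2  68.7] hue [ 21. 201. 231.]
orange [ 91. 337.] 354 ctr [642.2 -88.7] size [18.1 87.9] ang 71.4 mean [638.9 -89.9] hue [ 21. 138.  96.]
orange [548. 346.] 239 ctr [653.3 429.3] size [74.2 12.5] ang 9.8 mean [654.7 431.2] hue [ 21. 136.  93.]
orange [296. 390.] 390 ctr [713.7 141.7] size [25.7 37. ] ang 55.7 mean [709.6 141.8] hue [  7. 194. 241.]
at [489.7 170.3 249.7] yaw [3.141 0.    3.134] n 6
[[-0.049, -0.226, 0.0, 0.0, 0.0, 0.0, 1], [-0.048, -0.227, 0.0, 0.0, 0.0, 0.0, 1], [-0.048, -0.227, 0.0, 0.0, 0.0, 0.0, 1], [-0.048, -0.227, 0.0, 0.0, 0.0, 0.0, 1], [-0.047, -0.227, 0.0, 0.0, 0.0, 0.0, 1], [-0.047, -0.227, 0.0, 0.0, 0.0, 0.0, 1]]
```

View pics/w1.png

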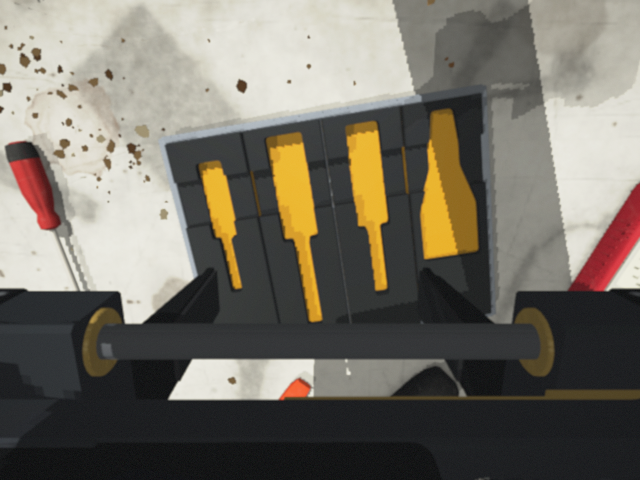

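The wrist view shows the tray with four cut-outs at about px (220,212), (296,208), (369,191), (446,195), all turned 8.5°. The gripper hides rows below about 290. I'll take a second view from partway along, then look at the tools.

Request:
drive_tool(rows=[[[0,-0.24,0,0,0,0.002,1],[0,-0.24,0,0,0,0,1],[0,0,0,0,0,0,1]]])

```text
t: 2.88
eef_pos: [488.0, 49.4, 249.6]
tcp_rot: [-3.142, -0.0, 3.127]
ft_force: [0.2, 1.1, 0.1]
opening: 0.997
grip_force: 0.0
```

Run:
```python
from h import *
p=snap('wrist','w2')
blobs(p,'orange',10)
blobs(p,'red',13)
print(np.array(p['pose'])[:3,3])
plan([600,-190,250],np.pi,1)
```

```text
orange [567. 195.] 5720 ctr [469.6 305.3] size [148.6  55. ] ang 7.7 mean [479.9 305.6] hue [ 20. 200. 138.]
orange [488. 189.] 3755 ctr [495.6 225.8] size [178.4  33.1] ang 8.5 mean [472.7 223.7] hue [ 21. 208. 231.]
orange [412. 197.] 4233 ctr [503.4 149.3] size [173.2  37.6] ang 8.5 mean [479.3 146.4] hue [ 21. 204. 233.]
orange [339. 216.] 2622 ctr [512.   73.8] size [138.7  27.3] ang 8.5 mean [498.9  72.1] hue [ 21. 202. 233.]
orange [ 67. 194.] 665 ctr [ 475.2 -208.3] size [58.2 16.8] ang 0.7 mean [ 470.8 -207.2] hue [ 28. 179. 192.]
orange [ 91. 339.] 510 ctr [ 637.7 -206.5] size [23.9 89.6] ang 67.5 mean [ 636.9 -209.9] hue [ 21. 142. 135.]
orange [548. 346.] 229 ctr [649.6 308.8] size [75.8 12.6] ang 10.3 mean [653.1 310.5] hue [ 21. 136.  93.]
orange [195. 375.] 545 ctr [686.6 -98.2] size [20.8 53.1] ang 72.3 mean [685.3 -96.3] hue [ 14. 205. 223.]
orange [399. 390.] 351 ctr [706.2 140.9] size [31.7 23.2] ang 89.2 mean [708.4 142.2] hue [  6. 191. 148.]
red [154. 193.] 1611 ctr [ 475.  -115.4] size [72.7 27.1] ang 11.5 mean [ 470.9 -116.3] hue [  1. 174. 183.]
red [399. 389.] 285 ctr [702.6 140.7] size [30.3 20.3] ang 89.2 mean [704.4 142.1] hue [  6. 192. 153.]
[415.29704607  50.72712829 401.00691166]
at [488.   50.9 249.7] yaw [ 3.141 -0.     3.128] n 5
[[-0.092, -0.191, 0.0, 0.0, 0.0, -0.001, 1], [-0.092, -0.192, 0.0, 0.0, 0.0, -0.001, 1], [-0.091, -0.192, 0.0, 0.0, 0.0, -0.001, 1], [-0.091, -0.192, 0.0, 0.0, 0.0, -0.001, 1], [-0.09, -0.192, 0.0, 0.0, 0.0, -0.001, 1]]
```

Request:
drive_tool(rows=[[[-0.09,-0.19,0,0,0,0.001,1],[-0.09,-0.19,0,0,0,0.001,1],[-0.09,-0.19,0,0,0,0.001,1],[-0.09,-0.19,0,0,0,0.001,1],[-0.09,-0.19,0,0,0,0,1]]])

```text
t: 3.55
eef_pos: [597.8, -187.4, 249.5]
tcp_rot: [3.141, 0.0, 3.12]
ft_force: [0.4, 0.0, -0.1]
opening: 1.0
grip_force: 0.0
```

Run:
```python
from h import *
p=snap('wrist','w3')
blobs(p,'orange',10,100)
blobs(p,'red',13,100)
blobs(p,'blue',8,100)
print(np.array(p['pose'])[:3,3])
for n in ['driver_red','driver_orange','driver_yellow','side_cutters']:
    print(n,[(round(r['score'],2),w(p,r['at'])) for r in env.place_of(n,p)[:2]])
plan([540,-190,250],np.pi,1)
```

```text
orange [587.  97.] 2588 ctr [513.1  76.6] size [131.1  25.7] ang 9.5 mean [496.4  74.7] hue [ 20. 206. 147.]
orange [289.  78.] 742 ctr [ 475.5 -211.5] size [58.2 12.9] ang 2.1 mean [ 472.8 -211.7] hue [ 27. 180. 178.]
orange [404. 274.] 937 ctr [677.3 -96.4] size [20.3 68.5] ang 75.5 mean [673.7 -95.1] hue [ 14. 209. 197.]
orange [542. 341.] 621 ctr [758.1  61.5] size [88.4 31.3] ang 12.0 mean [758.2  64.6] hue [ 21. 147. 115.]
orange [ 86. 352.] 124 ctr [ 761.  -456.4] size [ 6.8 37.9] ang 80.1 mean [ 760.5 -456.2] hue [ 21.  140.5 105. ]
orange [562. 392.] 151 ctr [827.   99.3] size [40.4  8.2] ang 88.8 mean [826.2  97.3] hue [ 21. 146.  95.]
red [387.  72.] 1713 ctr [ 474.2 -118.3] size [73.9 22.3] ang 11.0 mean [ 470.1 -118.9] hue [  1. 176. 149.]
red [194. 108.] 593 ctr [ 503.  -301.9] size [86.4 10.6] ang 16.7 mean [ 498.2 -304. ] hue [  2. 159. 133.]
red [307. 313.] 174 ctr [ 716.3 -201.7] size [ 9.7 24.2] ang 81.7 mean [ 716.  -201.7] hue [  2.  188.  175.5]
blue [25.  3.] 125 ctr [ 404.4 -449.1] size [15.1  6.5] ang 88.8 mean [ 403.9 -450.1] hue [105. 158.  84.]
blue [ 63. 165.] 2244 ctr [ 548.5 -442. ] size [ 25.7 104.6] ang 21.3 mean [ 549.6 -443.4] hue [114. 182. 154.]
blue [226. 292.] 307 ctr [ 691.2 -290.2] size [ 9.  74.9] ang 86.9 mean [ 691.  -289.8] hue [109. 160. 145.]
[ 525.13767958 -185.62469107  400.86116927]
driver_red [(0.95, array([ 518.42883118, -104.05462042,    1.7948027 ]))]
driver_orange [(0.8, array([704.96808463, -97.59896793,   1.68768883]))]
driver_yellow [(0.84, array([ 5.03173008e+02, -2.08054383e+02,  2.42632366e-01]))]
side_cutters [(0.76, array([ 668.4457224 , -299.67172509,    1.82136061])), (0.73, array([ 493.81791753, -302.37966254,    4.1380049 ]))]
at [ 596.7 -186.2  249.2] yaw [ 3.141e+00 -1.000e-03  3.119e+00] n 1
[[0.226, -0.02, -0.003, 0.0, 0.0, -0.007, 1]]
```

View pics/w3.png

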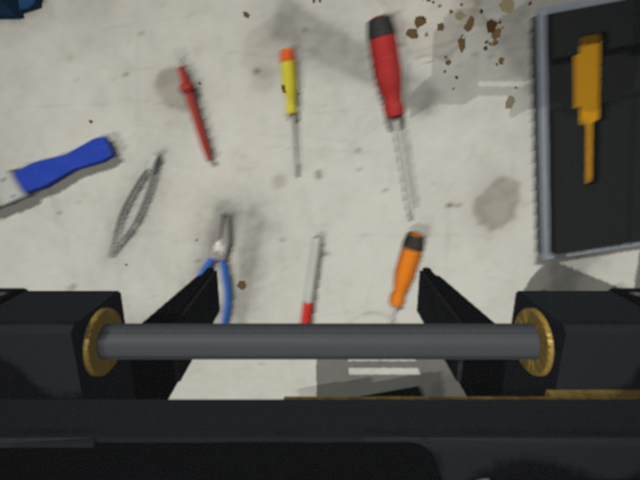

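The wrist view shows red (butt 379,17; tip 411,217), yellow (butt 287,50; tip 297,175), orange (butt 415,233; handle front 397,305) and the blue cutters (tip 227,214; handles at 205,268 and 228,300). Teal is out of view.

Run:
```python
from h import *
np.set_printoptions(precision=1,suppress=True)
T=np.array
p=snap('wrist'); t=snap('top')
def crop(u0,v0,u1,v1): return cv2.resize(p['color'][v0:v1,u0:u1],None,fx=3,fy=3,interpolation=cv2.INTER_CUBIC)
a=crop(170,195,270,320); b=crop(355,0,455,125) 
cv2.imwrite('pics/c3.png',np.hstack([a,b]))
pix={'red':((379,17),(411,217),13),'yel':((287,50),(297,175),8)}
for n,(b,e,z) in pix.items():
    B=onz(p,*b,z);E=onz(p,*e,z);print(n,B,E,np.linalg.norm(B-E),np.degrees(np.arctan2(*(E-B)[1::-1])))
B=onz(p,415,233,11);E=onz(p,397,305,11);print('or',B,E,np.degrees(np.arctan2(*(E-B)[1::-1])))
# top crop pixel -> full: /800*420+100, +130 ; red butt(370,338) tip(347,200)
f=lambda u,v:(u*.525+100,v*.525+130)
for n,b,e,z in [('red',(370,339),(346,200),13),('yel',(435,325),(432,237),8),('or',(343,189),(371,78),11),('cut tip',(488,209),(510,120),5)]:
    B=onz(t,*f(*b),z);E=onz(t,*f(*e),z);print('top',n,B,E,np.linalg.norm(B-E),np.degrees(np.arctan2(*(E-B)[1::-1])))
```

```text
red [ 421.9 -126.4   13. ] [608.2 -89.8  13. ] 189.9095614759221 11.08590703088002
yel [ 446.5 -211.4    8. ] [ 563.1 -206.2    8. ] 116.71752986572423 2.5558805032706413
or [625.9 -84.5  11. ] [ 707.6 -100.8   11. ] -11.325149827138414
top red [ 424.1 -126.7   13. ] [610.5 -89.4  13. ] 190.14415715501238 11.312721625805336
top yel [ 444.4 -213.8    8. ] [ 563.3 -207.4    8. ] 119.05362552283486 3.101590345152933
top or [625.7 -84.8  11. ] [ 779.9 -119.    11. ] 158.01940802556732 -12.4811558228375
top cut tip [ 603.6 -283.4    5. ] [ 727.7 -312.     5. ] 127.31731865923106 -12.966807750787964
```

View pics/c3.png

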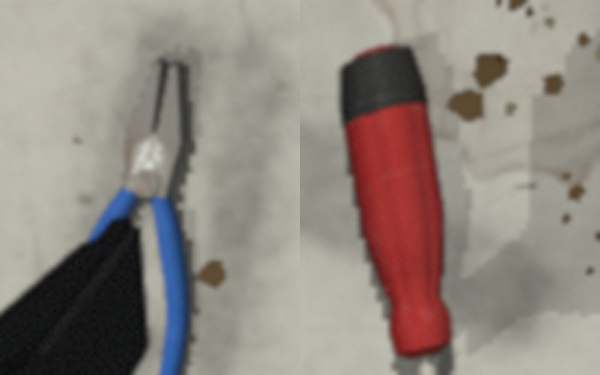

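Top and wrist views agree within 2 mm at the assumed axis heights (13, 8 and 11 mm). Red is first: its origin is about (516,-108), angle 11.2°, and its grip point is (467,-118).

Run:
```python
from h import *
plan([467,-118,60],np.pi+.195,.7,4)
p=snap('wrist')
for u,v in [(228,216),(219,255),(211,258),(227,260)]: print(onz(p,u,v,7).round(1))
```

```text
at [ 596.5 -186.2  249.7] yaw [ 3.141 -0.     3.119] n 4
[[0.131, 0.065, 0.19, 0.0, 0.0, -0.017, 0.7], [0.127, 0.072, 0.19, 0.0, 0.0, -0.017, 0.7], [0.123, 0.079, 0.19, 0.0, 0.0, -0.017, 0.7], [0.119, 0.086, 0.19, 0.0, 0.0, -0.017, 0.7]]
[ 604.4 -280.2    7. ]
[ 647.  -293.4    7. ]
[ 650.2 -302.4    7. ]
[ 652.8 -285.3    7. ]
```

Request:
drive_tool(rows=[[[0.131,0.065,0.19,0,0,-0.017,0.7],[0.127,0.072,0.19,0,0,-0.017,0.7],[0.123,0.079,0.19,0,0,-0.017,0.7],[0.119,0.086,0.19,0,0,-0.017,0.7],[0,0,0,0,0,0,0.7]]])

```text
t: 4.58
eef_pos: [464.1, -117.4, 57.8]
tcp_rot: [3.138, -0.005, -2.95]
ft_force: [-0.8, -0.4, 1.1]
opening: 0.701
grip_force: 0.0
```

Run:
```python
from h import *
p=snap('wrist','w4')
print(proj(p,[467,-118,26]),proj(p,[423,-126.5,13]))
blobs(p,'red',13)
plan([467,-118,24],np.pi+.195,.7,1)
```

```text
[314.4928092  286.94148823] [314.53060157 196.15016208]
red [315. 199.] 221 ctr [ 424.2 -126. ] size [ 3.6 17.6] ang 11.0 mean [ 424.2 -125.8] hue [  0. 181. 154.]
red [316. 276.] 3776 ctr [ 467.6 -116.9] size [52.7 24.7] ang 11.8 mean [ 465.9 -117.2] hue [  1. 174. 164.]
at [ 466.7 -118.6   59.3] yaw [ 3.140e+00 -2.000e-03 -2.951e+00] n 1
[[-0.002, 0.002, 0.141, 0.0, 0.0, -0.002, 0.7]]
```

View pics/w4.png

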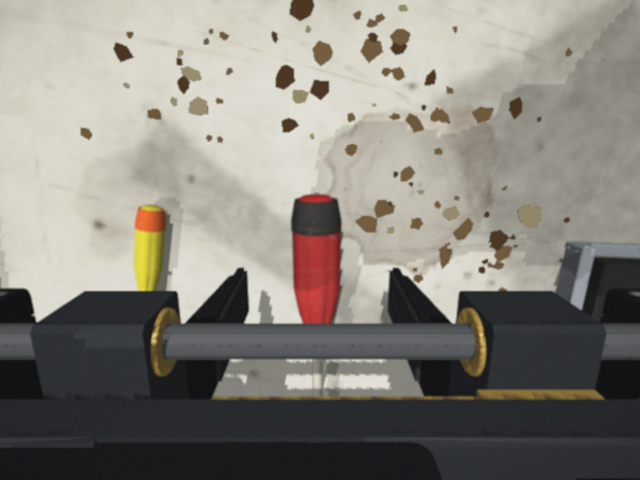

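Red's handle is centred between the fingers at column 316 and aligned with them. I'll descend and close.

Request:
drive_tool(rows=[[[0,0,0.07,0,0,0,0.7],[0,0,0.07,0,0,0,0.7],[0,0,0,0,0,0,0.2],[0,0,0,0,0,0,0.1],[0,0,0,0,0,0,0.1]]])

```text
t: 5.25
eef_pos: [467.8, -119.8, 25.5]
tcp_rot: [-3.141, 0.001, -2.952]
ft_force: [0.1, 0.6, -0.2]
opening: 0.443
grip_force: 0.0
```

Run:
```python
from h import *
s=env.state();print(s['eef_pos'],s['opening'],s['grip_force'])
```

```text
[ 467.8397557  -119.84743463   25.52809295] 0.44257299567390945 0.0
```

Request:
drive_tool(rows=[[[0,0,0,0,0,0,0],[0,0,0,0,0,0,0],[0,0,0,0,0,0,0]]])

```text
t: 5.62
eef_pos: [467.3, -119.7, 24.9]
tcp_rot: [-3.141, 0.0, -2.952]
ft_force: [-0.7, 0.6, 6.1]
opening: 0.27
grip_force: 30.0
```

Request:
drive_tool(rows=[[[0,0,-0.15,0,0,0,0],[0,0,-0.15,0,0,0,0]]])

```text
t: 5.88
eef_pos: [466.9, -119.6, 100.2]
tcp_rot: [3.141, -0.001, -2.952]
ft_force: [0.2, -0.9, -1.0]
opening: 0.271
grip_force: 30.0
```

Run:
```python
from h import *
plan([469.5,143.4,85],np.pi+.148,0,5)
```

```text
at [ 466.9 -119.6  100.2] yaw [ 3.141e+00 -1.000e-03 -2.952e+00] n 5
[[-0.042, 0.206, 0.012, 0.0, 0.0, 0.003, 0], [-0.04, 0.207, 0.012, 0.0, 0.0, 0.003, 0], [-0.038, 0.207, 0.012, 0.0, 0.0, 0.003, 0], [-0.037, 0.207, 0.012, 0.0, 0.0, 0.003, 0], [-0.035, 0.207, 0.012, 0.0, 0.0, 0.003, 0]]
```

Request:
drive_tool(rows=[[[-0.042,0.206,0.012,0,0,0.003,0],[-0.04,0.207,0.012,0,0,0.003,0],[-0.038,0.207,0.012,0,0,0.003,0],[-0.037,0.207,0.012,0,0,0.003,0],[-0.035,0.207,0.012,0,0,0.003,0]]])

```text
t: 6.5
eef_pos: [470.5, 144.9, 84.5]
tcp_rot: [3.142, -0.0, -3.0]
ft_force: [0.5, -0.5, -1.8]
opening: 0.274
grip_force: 30.0
```

Request:
drive_tool(rows=[[[0,0,0,0,0,0,0]]])

```text
t: 6.62
eef_pos: [470.2, 146.0, 84.3]
tcp_rot: [3.141, -0.0, -2.995]
ft_force: [-0.4, -0.4, -1.4]
opening: 0.275
grip_force: 30.0
```

Run:
```python
from h import *
p=snap('wrist','w5')
blobs(p,'orange',12); blobs(p,'red',70,100)
plan([469.5,143.4,50],np.pi+.148,0,1)
```

```text
orange [306. 196.] 2330 ctr [449.2 140. ] size [61.4 36.1] ang 8.2 mean [434.2 134.3] hue [ 20. 193. 151.]
orange [440. 233.] 6112 ctr [445.1 216.7] size [73.5 32.6] ang 8.6 mean [444.6 217.3] hue [ 20. 204. 217.]
orange [569. 261.] 7821 ctr [444.  299.2] size [95.5 51.9] ang 8.4 mean [450.6 299.6] hue [ 20. 199. 141.]
orange [185. 245.] 3820 ctr [474.6  65.6] size [59.5 25.7] ang 8.2 mean [474.6  65.4] hue [ 22. 200. 237.]
orange [502. 260.] 436 ctr [455.2 258.4] size [45.2  4.2] ang 8.3 mean [455.3 258.4] hue [ 20. 191. 114.]
orange [253. 339.] 417 ctr [533.8 113.3] size [48.9  6.6] ang 2.4 mean [531.8 113. ] hue [ 21. 142. 126.]
orange [382. 341.] 529 ctr [521.7 195.8] size [49.1  8.2] ang 15.0 mean [520.9 196.2] hue [ 21. 143. 149.]
orange [548. 377.] 2981 ctr [531.3 311.2] size [28.4 54.1] ang 8.4 mean [531.  310.9] hue [ 20. 203. 139.]
orange [434. 394.] 965 ctr [555.5 233.9] size [ 7.9 93.4] ang 8.4 mean [554.7 238.3] hue [ 21. 146. 142.]
red [318. 203.] 336 ctr [426.7 139.9] size [ 4.  17.9] ang 8.4 mean [426.8 139.9] hue [  0.  184.  173.5]
red [318. 284.] 4291 ctr [464.4 145.6] size [39.6 26.5] ang 8.4 mean [464.5 145.8] hue [  1. 174. 177.]
red [318. 373.] 1085 ctr [511.5 152.4] size [15.8 20.2] ang 8.4 mean [510.8 152.5] hue [  1. 171. 133.]
at [470.2 144.5  84.4] yaw [ 3.142e+00 -1.000e-03 -2.996e+00] n 1
[[0.003, -0.004, 0.138, 0.0, 0.0, -0.001, 0]]
```

View pics/w5.png

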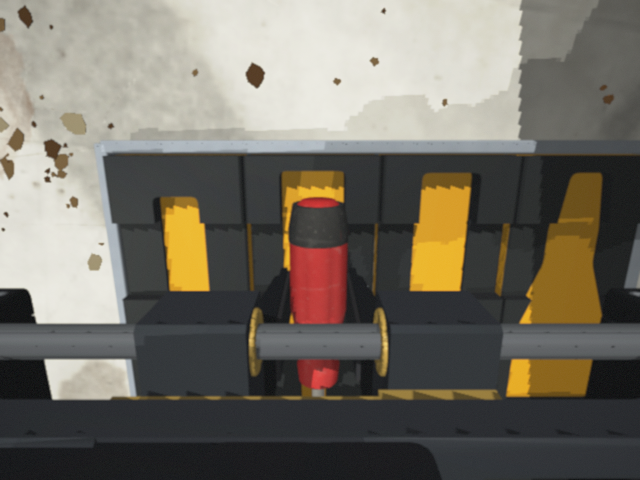

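The held red tool sits at column 318, over a bay centred near 315 with butt clearance visible at row 172. I'll shift about 1.5 mm to -y and lower.

Request:
drive_tool(rows=[[[0.003,-0.006,0.09,0,0,0,0],[0,0,0.084,0,0,0,0],[0,0,0,0,0,0,0]]])

```text
t: 7.05
eef_pos: [469.6, 140.5, 40.3]
tcp_rot: [-3.142, -0.003, -3.001]
ft_force: [0.3, -0.6, -0.4]
opening: 0.273
grip_force: 30.0
```

Run:
```python
from h import *
p=snap('wrist','w6');print([env.state()['eef_pos'].round(1)])
blobs(p,'orange',12); blobs(p,'red',26,100)
plan([469.5,143.2,34],np.pi+.148,0,1)
```

```text
[array([470. , 140.7,  41. ])]
orange [331. 213.] 2526 ctr [441.7 139.5] size [45.2 36.6] ang 7.9 mean [433.  142.1] hue [ 20. 188. 115.]
orange [484. 246.] 7077 ctr [444.3 217.1] size [71.1 32.2] ang 8.6 mean [438.6 218.3] hue [ 20. 207. 215.]
orange [162. 258.] 3861 ctr [470.2  64.8] size [49.  25.5] ang 8.1 mean [466.8  63.2] hue [ 22. 199. 237.]
orange [627. 265.] 1246 ctr [433.8 287.7] size [35.7 14.7] ang 20.1 mean [437.6 290.8] hue [ 20. 192. 105.]
orange [556. 286.] 682 ctr [453.7 259.3] size [40.3  4.9] ang 8.4 mean [453.5 259.3] hue [ 20. 193. 115.]
orange [253. 338.] 409 ctr [505.9 111.8] size [38.7  5.2] ang 1.0 mean [503.9 111.6] hue [ 21. 141. 131.]
orange [382. 341.] 530 ctr [496.9 178.1] size [39.3  6.6] ang 14.1 mean [496.4 178.6] hue [ 21.  143.  149.5]
orange [340. 379.] 515 ctr [522.2 160.3] size [12.2 27.5] ang 77.4 mean [521.5 160.2] hue [ 20. 189. 130.]
orange [580. 380.] 632 ctr [503.6 287.8] size [24.7  9.1] ang 7.6 mean [504.3 288.2] hue [ 20. 202. 138.]
orange [435. 394.] 1052 ctr [523.9 210.7] size [ 6.3 75.8] ang 8.1 mean [523.5 213. ] hue [ 21. 146. 144.]
red [318. 202.] 365 ctr [425.8 134.5] size [ 4.4 17.9] ang 8.1 mean [426.  134.6] hue [  0. 184. 171.]
red [318. 284.] 4284 ctr [463.8 140. ] size [39.5 26.4] ang 8.1 mean [463.9 140.1] hue [  1. 174. 176.]
red [317. 373.] 1044 ctr [510.8 146.6] size [15.8 19.2] ang 8.1 mean [510.1 146.5] hue [  1.  170.5 133. ]
at [470.  140.7  41. ] yaw [ 3.142e+00 -1.000e-03 -3.001e+00] n 1
[[0.001, 0.01, 0.028, 0.0, 0.0, -0.002, 0]]
```

View pics/w6.png

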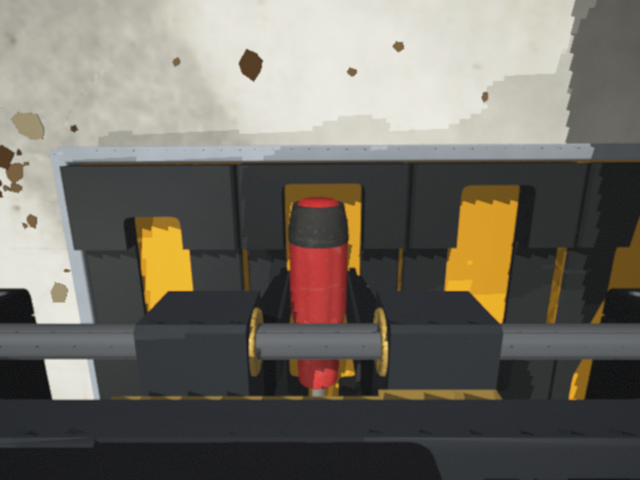

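Now the tool at column 318 is about 2.5 mm left of the bay centre at 323. I'll correct that and lower the rest.

Request:
drive_tool(rows=[[[0.001,0.01,0,0,0,-0.002,0],[0,0,0.01,0,0,0,0],[0,0,0.01,0,0,0,0]]])

```text
t: 7.48
eef_pos: [469.7, 144.1, 36.4]
tcp_rot: [3.142, 0.001, -2.993]
ft_force: [-0.5, 1.0, -0.6]
opening: 0.27
grip_force: 30.0
```

Run:
```python
from h import *
p=snap('wrist');s=env.state();print(s['eef_pos'].round(1),s['ft_force'])
blobs(p,'red',20,100)
g=p['color'];hsv=cv2.cvtColor(g,cv2.COLOR_BGR2HSV)
for r in (190,196):
    xs=np.nonzero(cv2.inRange(hsv[r:r+1],(15,120,60),(28,255,255))[0])[0];print(r,[ (a[0],a[-1]) for a in np.split(xs,np.nonzero(np.diff(xs)>3)[0]+1)])
```

```text
[469.5 144.1  36. ] [ 0.05804055 -0.03405363 -1.07707646]
red [318. 202.] 360 ctr [426.3 137.9] size [ 4.5 18.2] ang 8.6 mean [426.5 138. ] hue [  0. 184. 171.]
red [318. 284.] 4270 ctr [464.8 143.8] size [40.1 26.8] ang 8.6 mean [465.  143.9] hue [  1. 174. 176.]
red [318. 373.] 1041 ctr [512.4 151.1] size [16.  19.9] ang 8.6 mean [511.8 150.9] hue [  1. 171. 134.]
190 [(np.int64(277), np.int64(355)), (np.int64(458), np.int64(516))]
196 [(np.int64(277), np.int64(354)), (np.int64(457), np.int64(515))]
```

Request:
drive_tool(rows=[[[0,0,0.008,0,0,0,0],[0,0,0,0,0,0,0]]])

```text
t: 7.78
eef_pos: [469.7, 144.1, 35.7]
tcp_rot: [3.142, 0.001, -2.993]
ft_force: [-4.7, -1.9, 24.2]
opening: 0.268
grip_force: 30.0
```

Contact at 35.7 puts the tray base at about 3 mm. I'll release and rise.

Request:
drive_tool(rows=[[[0,0,-0.004,0,0,0,0.5],[0,0,0,0,0,0,0.5],[0,0,0,0,0,0,0.5],[0,0,-0.2,0,0,0,0.5],[0,0,-0.2,0,0,0,0.6]]])

```text
t: 8.4
eef_pos: [469.2, 144.0, 135.8]
tcp_rot: [3.142, -0.002, -2.993]
ft_force: [0.5, 0.0, -0.1]
opening: 0.561
grip_force: 0.0
```

Run:
```python
from h import *
p=snap('wrist','w7');t=snap('top')
blobs(p,'red',26,100)
# yellow: butt avg (445.5,-212.6) tip (563.2,-206.8)
c=(np.array([445.5,-212.6])+[563.2,-206.8])/2;a=np.radians(2.8);g=c-30*np.array([np.cos(a),np.sin(a)]);print(g)
plan([*g,90],np.pi+a,.6,6)
```

```text
red [318. 178.] 116 ctr [425.6 138. ] size [ 3.4 17.6] ang 8.6 mean [425.5 138. ] hue [  1.  182.  165.5]
red [318. 249.] 2878 ctr [478.6 145.9] size [72.6 24.3] ang 7.9 mean [474.9 145.5] hue [  1. 175. 202.]
[ 474.38581588 -211.16549309]
at [471.2 144.4 139. ] yaw [ 3.141  0.007 -2.993] n 6
[[0.033, -0.235, 0.032, 0.0, 0.0, 0.005, 0.6], [0.029, -0.235, 0.032, 0.0, 0.0, 0.005, 0.6], [0.025, -0.236, 0.033, 0.0, 0.0, 0.005, 0.6], [0.021, -0.236, 0.033, 0.0, 0.0, 0.005, 0.6], [0.017, -0.236, 0.033, 0.0, 0.0, 0.005, 0.6], [0.013, -0.237, 0.033, 0.0, 0.0, 0.005, 0.6]]
```

Red is seated (butt at x≈424, axis 8°). Yellow is next.

Request:
drive_tool(rows=[[[0.033,-0.235,0.03,0,0,0.005,0.6],[0.029,-0.235,0.03,0,0,0.005,0.6],[0.025,-0.236,0.03,0,0,0.005,0.6],[0.021,-0.236,0.03,0,0,0.005,0.6],[0.017,-0.236,0.03,0,0,0.005,0.6]]])

```text
t: 9.12
eef_pos: [472.5, -154.0, 96.6]
tcp_rot: [3.141, -0.001, -3.072]
ft_force: [0.8, 0.9, 1.1]
opening: 0.596
grip_force: 0.0
```

Request:
drive_tool(rows=[[[0.013,-0.237,0.09,0,0,0.005,0.5],[0,0,0.06,0,0,0,0.5],[0,0,0,0,0,0,0.5]]])

```text
t: 9.5
eef_pos: [472.8, -209.9, 58.9]
tcp_rot: [3.139, -0.003, -3.088]
ft_force: [-0.2, 0.5, -0.8]
opening: 0.501
grip_force: 0.0
```

Run:
```python
from h import *
p=snap('wrist','w8')
blobs(p,'orange',8,100)
for v in (230,260,280):
    hsv=cv2.cvtColor(p['color'],cv2.COLOR_BGR2HSV);xs=np.nonzero(cv2.inRange(hsv[v:v+1,250:390],(5,120,80),(40,255,255))[0])[0]+250;print(v,xs.min(),xs.max())
plan([474.4,-211.2,24],np.pi+.049,.5,2)
```

```text
orange [318. 266.] 2222 ctr [ 475.2 -209.7] size [61.3 14.8] ang 0.8 mean [ 471.3 -209.4] hue [ 27. 181. 191.]
orange [204. 317.] 114 ctr [ 505.5 -273.3] size [ 4.3 13.7] ang 63.9 mean [ 505.5 -273.4] hue [ 21.  145.5 120.5]
orange [432. 342.] 701 ctr [ 514.6 -140.7] size [44.9 10.9] ang 12.4 mean [ 514.4 -139.9] hue [ 21. 144. 118.]
orange [200. 355.] 205 ctr [ 529.4 -276.4] size [27.4  4.3] ang 2.5 mean [ 530.5 -276.4] hue [ 21. 144. 127.]
orange [490. 394.] 919 ctr [ 548.3 -101.7] size [ 6.4 83.8] ang 3.0 mean [547.6 -99.4] hue [ 21. 146. 123.]
230 307 330
260 306 330
280 304 330
at [ 473.3 -209.5   59.8] yaw [ 3.140e+00 -2.000e-03 -3.087e+00] n 2
[[-0.002, -0.004, 0.072, 0.0, 0.0, 0.001, 0.5], [-0.002, -0.004, 0.072, 0.0, 0.0, 0.001, 0.5]]
```

View pics/w8.png

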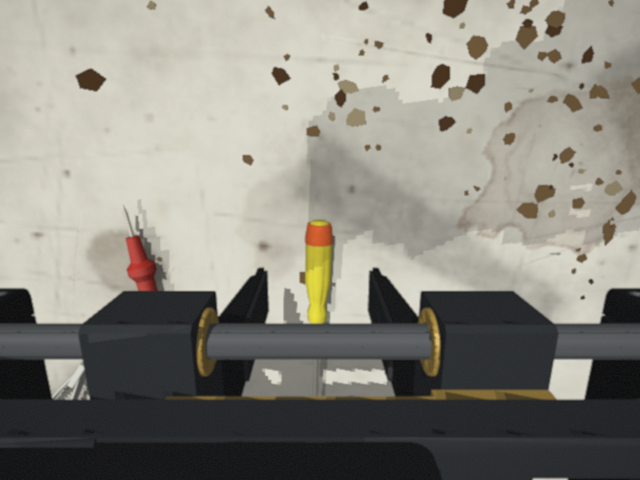

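Yellow is centred at columns 304–330, its handle midpoint is at (475,-209.7), and the probe is clear at left. I'll descend and close.

Request:
drive_tool(rows=[[[-0.005,0,0.072,0,0,0,0.4],[0,0,0.07,0,0,0,0.3],[0,0,0,0,0,0,0],[0,0,0,0,0,0,0],[0,0,0,0,0,0,0]]])

```text
t: 10.18
eef_pos: [475.4, -210.3, 25.8]
tcp_rot: [-3.141, 0.001, -3.087]
ft_force: [0.4, -0.6, 0.7]
opening: 0.153
grip_force: 30.0
```

Request:
drive_tool(rows=[[[0,0,0,0,0,0,0]]])

```text
t: 10.3
eef_pos: [475.4, -210.4, 25.7]
tcp_rot: [-3.141, 0.001, -3.087]
ft_force: [1.1, 3.4, 6.3]
opening: 0.155
grip_force: 30.0
```

Request:
drive_tool(rows=[[[0,0,-0.15,0,0,0,0],[0,0,-0.12,0,0,0,0]]])

```text
t: 10.55
eef_pos: [475.0, -210.5, 93.6]
tcp_rot: [3.142, 0.0, -3.087]
ft_force: [0.4, -0.3, -0.0]
opening: 0.15
grip_force: 30.0
```

Run:
```python
from h import *
plan([480.5,68.8,75],np.pi+.148,0,5)
```

```text
at [ 475.  -210.5   93.6] yaw [ 3.142  0.    -3.087] n 5
[[-0.016, 0.223, 0.015, 0.0, 0.0, -0.006, 0], [-0.021, 0.223, 0.015, 0.0, 0.0, -0.006, 0], [-0.025, 0.222, 0.015, 0.0, 0.0, -0.006, 0], [-0.029, 0.222, 0.015, 0.0, 0.0, -0.006, 0], [-0.033, 0.221, 0.015, 0.0, 0.0, -0.006, 0]]
```

Request:
drive_tool(rows=[[[-0.016,0.223,0.015,0,0,-0.006,0],[-0.021,0.223,0.015,0,0,-0.006,0],[-0.025,0.222,0.015,0,0,-0.006,0],[-0.029,0.222,0.015,0,0,-0.006,0],[-0.033,0.221,0.015,0,0,-0.006,0]]])

```text
t: 11.18
eef_pos: [480.4, 70.7, 73.9]
tcp_rot: [-3.142, 0.001, -2.993]
ft_force: [0.5, -0.4, -0.3]
opening: 0.157
grip_force: 30.0
```

Request:
drive_tool(rows=[[[0,0,0.06,0,0,0,0],[0,0,0,0,0,0,0]]])

```text
t: 11.42
eef_pos: [479.9, 68.9, 58.1]
tcp_rot: [3.141, -0.002, -2.992]
ft_force: [-0.1, 0.3, 0.3]
opening: 0.156
grip_force: 30.0
```

```bash
cat >> h.py <<'E'
def edges(p,rows,lo=(15,120,60),hi=(28,255,255)):
    hsv=cv2.cvtColor(p['color'],cv2.COLOR_BGR2HSV)
    for r in rows:
        xs=np.nonzero(cv2.inRange(hsv[r:r+1],lo,hi)[0])[0]
        if len(xs): print(r,[(int(a[0]),int(a[-1])) for a in np.split(xs,np.nonzero(np.diff(xs)>3)[0]+1)])
E
python3 - <<'E'
from h import *
p=snap('wrist','w9');blobs(p,'orange',16,100);edges(p,range(200,290,8),(3,120,60),(40,255,255))
plan([480.5,68.8,46],np.pi+.148,0,1)
E
```

```text
orange [446. 226.] 2266 ctr [448.8 137. ] size [30.  63.8] ang 89.7 mean [444.1 131. ] hue [ 20. 194. 136.]
orange [602. 254.] 6609 ctr [447.4 215.3] size [77.6 30.6] ang 8.5 mean [446.5 215.9] hue [ 20. 210. 206.]
orange [317. 259.] 4549 ctr [476.3  67.9] size [64.5 25.8] ang 7.6 mean [471.6  67.7] hue [ 20. 185. 200.]
orange [524. 280.] 200 ctr [466.4 179.5] size [36.2  2. ] ang 8.7 mean [466.2 179.5] hue [ 19.  186.  109.5]
orange [279. 339.] 347 ctr [523.1  53.7] size [42.2  4.7] ang 5.4 mean [521.2  53.5] hue [ 21. 143. 129.]
orange [357. 342.] 435 ctr [516.7  96.5] size [42.2  5. ] ang 11.0 mean [516.4  96.9] hue [ 21. 144. 152.]
orange [327. 382.] 304 ctr [545.2  84.2] size [29.5 14.1] ang 35.5 mean [544.8  84.4] hue [ 20. 184. 139.]
orange [581. 374.] 450 ctr [521.2 226.1] size [26.6 13.4] ang 8.6 mean [517.3 228.2] hue [ 20. 209. 206.]
orange [308. 381.] 395 ctr [546.3  73.5] size [14.5 29.4] ang 72.7 mean [545.8  73.4] hue [ 20. 184. 109.]
orange [410. 394.] 933 ctr [545.4 134.4] size [ 6.1 70.3] ang 8.6 mean [545.  133.5] hue [ 21. 146. 143.]
200 [(92, 96), (436, 449), (597, 639)]
208 [(185, 185), (435, 447), (596, 639)]
216 [(186, 186), (292, 341), (434, 445), (594, 637)]
224 [(292, 341), (434, 443), (593, 635)]
232 [(292, 341), (433, 443), (591, 634)]
240 [(293, 341), (425, 443), (528, 531), (574, 632)]
248 [(293, 341), (425, 442), (527, 530), (573, 630)]
256 [(292, 340), (424, 441), (526, 529), (571, 628)]
264 [(293, 340), (423, 441), (525, 528), (570, 626)]
272 [(302, 334), (422, 440), (524, 527), (569, 625)]
280 [(302, 334), (422, 440), (522, 526), (567, 623)]
288 [(302, 333), (421, 439), (521, 524), (566, 621)]
at [480.2  68.3  58.5] yaw [ 3.141e+00 -1.000e-03 -2.994e+00] n 1
[[-0.001, 0.002, 0.05, 0.0, 0.0, 0.0, 0]]
```

View pics/w9.png

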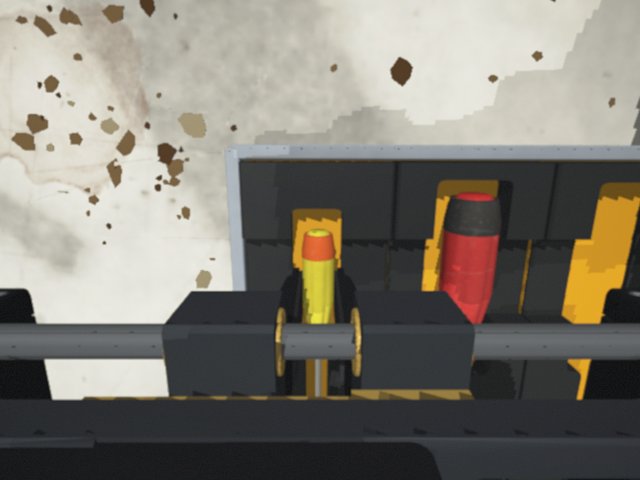

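The yellow tool at column 318 is over a bay at 292–341, so it is centred. Lowering.

Request:
drive_tool(rows=[[[0,0,0.04,0,0,0,0],[0,0,0.022,0,0,0,0],[0,0,0,0,0,0,0],[0,0,0.008,0,0,0,0],[0,0,0,0,0,0,0]]])

```text
t: 12.1
eef_pos: [480.5, 68.8, 41.7]
tcp_rot: [-3.141, 0.001, -2.993]
ft_force: [-1.0, -2.8, 6.7]
opening: 0.155
grip_force: 30.0
```

Request:
drive_tool(rows=[[[0,0,-0.002,0,0,0,0.35],[0,0,0,0,0,0,0.35],[0,0,0,0,0,0,0.4],[0,0,-0.2,0,0,0,0.4],[0,0,-0.2,0,0,0,0.6]]])

```text
t: 12.72
eef_pos: [480.1, 69.0, 142.5]
tcp_rot: [3.141, -0.002, -2.993]
ft_force: [1.0, -0.4, 0.1]
opening: 0.457
grip_force: 0.0
```

Run:
```python
from h import *
p=snap('wrist','w10')
edges(p,range(190,290,12),(0,120,60),(40,255,255))
# orange: butt (625.8,-84.7), angle -12.2 ; origin at 80 from butt, grip y=37 => 43 from butt
a=np.radians(-12.2);g=np.array([625.8,-84.7])+43*np.array([np.cos(a),np.sin(a)]);print(g)
plan([*g,70],np.pi+a,.6,5)
```

```text
190 [(221, 223), (300, 334), (399, 409), (511, 549), (625, 639)]
202 [(300, 334), (399, 408), (509, 547), (620, 639)]
214 [(300, 334), (395, 444), (468, 472), (500, 545), (571, 580), (609, 639)]
226 [(300, 334), (394, 442), (468, 470), (498, 543), (570, 578), (606, 639)]
238 [(300, 334), (393, 441), (466, 469), (497, 541), (567, 576), (604, 639)]
250 [(300, 334), (393, 440), (465, 468), (496, 539), (565, 574), (598, 639)]
262 [(300, 334), (392, 439), (464, 466), (494, 537), (564, 571), (592, 639)]
274 [(300, 334), (395, 439), (500, 536), (592, 639)]
286 [(302, 314), (320, 331), (394, 438), (498, 534), (585, 639)]
[667.82888345 -93.78696625]
at [482.1  69.2 148.2] yaw [-3.141  0.006 -2.993] n 5
[[-0.127, -0.151, 0.064, 0.0, 0.0, 0.023, 0.6], [-0.138, -0.141, 0.063, 0.0, 0.0, 0.023, 0.6], [-0.148, -0.131, 0.063, 0.0, 0.0, 0.023, 0.6], [-0.157, -0.12, 0.063, 0.0, 0.0, 0.023, 0.6], [-0.165, -0.108, 0.063, 0.0, 0.0, 0.023, 0.6]]
```

Request:
drive_tool(rows=[[[-0.127,-0.151,0.063,0,0,0.023,0.6],[-0.138,-0.141,0.063,0,0,0.023,0.6],[-0.148,-0.131,0.063,0,0,0.023,0.6],[-0.157,-0.12,0.063,0,0,0.023,0.6],[-0.165,-0.108,0.063,0,0,0.023,0.6]]])

```text
t: 13.4
eef_pos: [666.8, -95.0, 62.1]
tcp_rot: [3.141, -0.0, 2.926]
ft_force: [1.1, -0.2, -0.1]
opening: 0.604
grip_force: 0.0
```

Request:
drive_tool(rows=[[[0,0,0,0,0,0,0.6]]])

```text
t: 13.52
eef_pos: [666.8, -96.0, 60.9]
tcp_rot: [-3.142, -0.001, 2.926]
ft_force: [-0.1, -0.7, -0.4]
opening: 0.597
grip_force: 0.0
```

Run:
```python
from h import *
p=snap('wrist','w11')
blobs(p,'orange',11,300)
edges(p,range(180,300,10),(3,120,60),(28,255,255))
print(proj(p,[625.8,-84.7,11]))
plan([667.8,-93.8,24],np.pi-.213,.6,2)
```

```text
orange [325. 271.] 3292 ctr [671.5 -93. ] size [21.  57.5] ang 76.0 mean [668.9 -92.3] hue [ 14. 209. 207.]
orange [453. 342.] 815 ctr [727.4 -29.2] size [12.8 44.7] ang 84.8 mean [727.7 -28.2] hue [ 21. 145. 117.]
230 [(307, 345)]
240 [(307, 345)]
250 [(307, 344)]
260 [(307, 344), (596, 604)]
270 [(306, 343), (597, 601)]
280 [(307, 343)]
290 [(308, 340)]
[321.94799092 193.95822332]
at [665.7 -94.7  61.6] yaw [ 3.141e+00 -2.000e-03  2.928e+00] n 2
[[-0.004, 0.003, 0.075, 0.0, 0.0, 0.0, 0.6], [-0.004, 0.003, 0.075, 0.0, 0.0, 0.0, 0.6]]
```

View pics/w11.png

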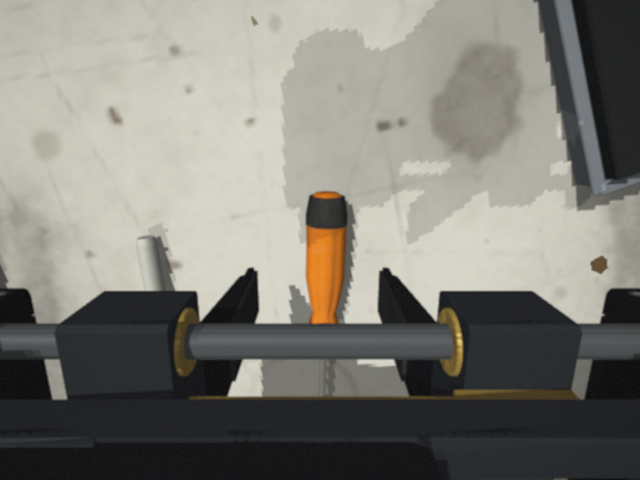

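Orange is about 7 px right of centre and 1–2° off, and the marker is clear at left. I'll correct while descending.

Request:
drive_tool(rows=[[[-0.006,0.014,0.074,0,0,0.005,0.6],[0,0,0.074,0,0,0,0.5],[0,0,0,0,0,0,0],[0,0,0,0,0,0,0],[0,0,0,0,0,0,0]]])

```text
t: 14.2
eef_pos: [668.2, -90.7, 26.6]
tcp_rot: [3.142, 0.001, 2.913]
ft_force: [0.2, -0.8, -0.7]
opening: 0.242
grip_force: 0.1
```

Request:
drive_tool(rows=[[[0,0,0,0,0,0,0],[0,0,0,0,0,0,0],[0,0,0,0,0,0,0]]])

```text
t: 14.58
eef_pos: [668.3, -90.8, 26.6]
tcp_rot: [3.141, 0.001, 2.913]
ft_force: [-0.3, 1.7, 5.5]
opening: 0.226
grip_force: 30.0
```

Request:
drive_tool(rows=[[[0,0,-0.15,0,0,0,0],[0,0,-0.15,0,0,0,0]]])

```text
t: 14.82
eef_pos: [667.6, -90.7, 101.3]
tcp_rot: [3.142, -0.001, 2.913]
ft_force: [0.4, -0.1, -0.5]
opening: 0.228
grip_force: 30.0
```

Run:
```python
from h import *
plan([458.1,218,90],np.pi+.148,0,8)
```

```text
at [667.6 -90.7 101.3] yaw [ 3.142e+00 -1.000e-03  2.913e+00] n 8
[[0.137, 0.127, 0.006, 0.0, 0.0, -0.015, 0], [0.131, 0.133, 0.006, 0.0, 0.0, -0.015, 0], [0.125, 0.139, 0.006, 0.0, 0.0, -0.015, 0], [0.118, 0.145, 0.006, 0.0, 0.0, -0.015, 0], [0.111, 0.15, 0.006, 0.0, 0.0, -0.015, 0], [0.104, 0.155, 0.006, 0.0, 0.0, -0.015, 0], [0.096, 0.16, 0.006, 0.0, 0.0, -0.015, 0], [0.089, 0.164, 0.006, 0.0, 0.0, -0.015, 0]]
```

Request:
drive_tool(rows=[[[0.137,0.127,0.006,0,0,-0.015,0],[0.131,0.133,0.006,0,0,-0.015,0],[0.125,0.139,0.006,0,0,-0.015,0],[0.118,0.145,0.006,0,0,-0.015,0],[0.111,0.15,0.006,0,0,-0.015,0]]])

```text
t: 15.45
eef_pos: [535.8, 103.4, 93.4]
tcp_rot: [3.142, 0.0, -3.133]
ft_force: [0.5, 1.2, -0.8]
opening: 0.23
grip_force: 30.0
```

Request:
drive_tool(rows=[[[0.104,0.155,0.006,0,0,-0.015,0],[0.096,0.16,0.006,0,0,-0.015,0],[0.089,0.164,0.006,0,0,-0.015,0],[0,0,0.08,0,0,0,0],[0,0,0,0,0,0,0]]])

```text
t: 16.08
eef_pos: [457.4, 218.3, 68.2]
tcp_rot: [-3.141, -0.002, -2.992]
ft_force: [0.5, -1.1, -0.5]
opening: 0.229
grip_force: 30.0
```

Run:
```python
from h import *
p=snap('wrist','w12')
blobs(p,'orange',13,300)
edges(p,range(170,290,10),(3,120,60),(40,255,255))
plan([458.1,218,50],np.pi+.148,0,1)
```

```text
orange [191. 221.] 1778 ctr [450.7 142.7] size [69.3 31.3] ang 17.3 mean [442.  145.9] hue [ 20. 188. 112.]
orange [317. 254.] 6097 ctr [450.8 216.8] size [84.6 33. ] ang 7.4 mean [450.5 217.1] hue [ 15. 204. 213.]
orange [458. 245.] 5945 ctr [441.4 292.9] size [87.8 39.3] ang 18.5 mean [433.3 294.7] hue [ 20. 204. 216.]
orange [ 43. 263.] 4358 ctr [480.7  63.4] size [70.8 27.4] ang 8.6 mean [479.  64.] hue [ 20.  183.  150.5]
orange [116. 270.] 317 ctr [477.5 105. ] size [43.   2.8] ang 8.2 mean [476.8 105. ] hue [ 20. 187.  93.]
orange [262. 338.] 394 ctr [509.4 192.9] size [44.4  5.9] ang 2.8 mean [507.4 192.7] hue [ 21. 141. 130.]
orange [373. 341.] 500 ctr [500. 258.] size [45.2  7. ] ang 13.0 mean [499.5 258.5] hue [ 21. 144. 144.]
orange [316. 375.] 901 ctr [530.4 227.4] size [20.9 31.2] ang 87.3 mean [527.6 228.1] hue [ 14. 194. 146.]
orange [435. 392.] 1156 ctr [521.2 298.4] size [27.  76.4] ang 11.0 mean [527.8 303.3] hue [ 21. 147. 140.]
180 [(144, 199), (293, 297), (301, 325), (469, 479)]
190 [(145, 201), (287, 346), (443, 483)]
200 [(146, 146), (195, 203), (287, 347), (441, 483)]
210 [(13, 44), (198, 203), (287, 297), (304, 332), (339, 347), (439, 483)]
220 [(15, 47), (200, 204), (287, 295), (341, 346), (437, 483)]
230 [(12, 48), (200, 204), (288, 294), (342, 346), (435, 483)]
240 [(13, 61), (109, 115), (200, 213), (248, 249), (288, 294), (342, 346), (383, 387), (429, 484)]
250 [(16, 63), (110, 116), (201, 214), (249, 249), (287, 345), (383, 387), (428, 482)]
260 [(18, 64), (112, 117), (202, 215), (249, 250), (288, 345), (383, 386), (427, 481)]
270 [(20, 66), (113, 118), (203, 215), (250, 250), (291, 344), (382, 386), (426, 480)]
280 [(22, 68), (114, 120), (203, 216), (250, 251), (294, 342), (382, 385), (424, 481)]
at [458.  218.1  68.8] yaw [-3.141e+00 -1.000e-03 -2.993e+00] n 1
[[0.0, 0.0, 0.075, 0.0, 0.0, 0.0, 0]]
```

View pics/w12.png

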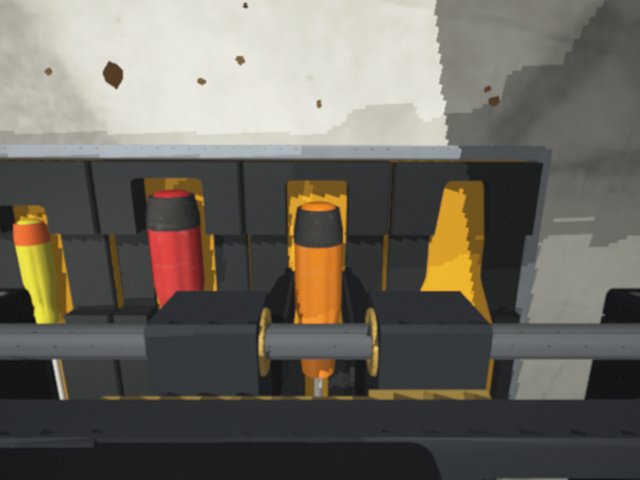

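Orange is centred (bay 287–347, tool 295–342), and red and yellow look seated. I'll lower it to contact near 39.6.

Request:
drive_tool(rows=[[[0,0,0.06,0,0,0,0],[0,0,0.05,0,0,0,0],[0,0,0,0,0,0,0],[0,0,0.008,0,0,0,0],[0,0,0,0,0,0,0]]])

```text
t: 16.75
eef_pos: [458.2, 218.1, 39.6]
tcp_rot: [3.141, 0.0, -2.993]
ft_force: [0.3, -0.6, -0.9]
opening: 0.229
grip_force: 30.0
```

Request:
drive_tool(rows=[[[0,0,0.004,0,0,0,0],[0,0,0,0,0,0,0]]])

```text
t: 17.0
eef_pos: [458.2, 218.2, 39.4]
tcp_rot: [3.141, 0.001, -2.993]
ft_force: [-3.0, -1.0, 13.2]
opening: 0.231
grip_force: 30.0
```

Request:
drive_tool(rows=[[[0,0,-0.003,0,0,0,0.45],[0,0,0,0,0,0,0.45],[0,0,0,0,0,0,0.45],[0,0,-0.2,0,0,0,0.5],[0,0,-0.2,0,0,0,0.6]]])

```text
t: 17.62
eef_pos: [457.8, 218.0, 140.0]
tcp_rot: [-3.141, -0.002, -2.993]
ft_force: [0.5, 0.1, 0.4]
opening: 0.554
grip_force: 0.0
```

Run:
```python
from h import *
p=snap('wrist','w13')
edges(p,range(160,290,12),(3,120,60),(40,255,255))
plan([625,-286,120],np.pi-.22,.6,10)
```

```text
160 [(9, 9), (373, 373)]
172 [(0, 1), (186, 232), (295, 340), (413, 442)]
184 [(187, 191), (226, 233), (295, 304), (314, 323), (331, 340), (372, 372), (410, 443)]
196 [(88, 116), (189, 189), (229, 233), (295, 302), (334, 340), (407, 443)]
208 [(88, 124), (190, 192), (229, 234), (295, 340), (370, 371), (405, 444)]
220 [(90, 125), (160, 164), (191, 194), (230, 239), (265, 266), (295, 339), (368, 371), (401, 444)]
232 [(92, 127), (161, 165), (192, 194), (230, 240), (266, 266), (295, 339), (368, 370), (400, 443)]
244 [(94, 129), (163, 166), (192, 196), (231, 241), (266, 266), (296, 339), (368, 370), (399, 443)]
256 [(96, 130), (164, 167), (194, 199), (230, 241), (267, 267), (296, 339), (367, 369), (394, 446)]
268 [(98, 130), (194, 203), (227, 240), (296, 339), (367, 369), (389, 449)]
280 [(101, 112), (117, 126), (196, 205), (228, 239), (296, 339), (394, 453)]
at [459.7 218.8 145.8] yaw [ 3.14   0.006 -2.993] n 10
[[-0.035, -0.21, 0.01, 0.0, 0.0, 0.012, 0.6], [-0.043, -0.208, 0.01, 0.0, 0.0, 0.012, 0.6], [-0.051, -0.206, 0.01, 0.0, 0.0, 0.012, 0.6], [-0.058, -0.204, 0.01, 0.0, 0.0, 0.012, 0.6], [-0.066, -0.202, 0.01, 0.0, 0.0, 0.012, 0.6], [-0.073, -0.199, 0.01, 0.0, 0.0, 0.012, 0.6], [-0.081, -0.197, 0.01, 0.0, 0.0, 0.012, 0.6], [-0.088, -0.194, 0.01, 0.0, 0.0, 0.012, 0.6], [-0.095, -0.19, 0.01, 0.0, 0.0, 0.012, 0.6], [-0.102, -0.187, 0.01, 0.0, 0.0, 0.012, 0.6]]
```

Orange is seated and centred. Next come the cutters.

Request:
drive_tool(rows=[[[-0.035,-0.21,0.01,0,0,0.012,0.6],[-0.043,-0.208,0.01,0,0,0.012,0.6],[-0.051,-0.206,0.01,0,0,0.012,0.6],[-0.058,-0.204,0.01,0,0,0.012,0.6],[-0.066,-0.202,0.01,0,0,0.012,0.6]]])

```text
t: 18.3
eef_pos: [540.5, -36.1, 126.4]
tcp_rot: [3.141, 0.0, 3.1]
ft_force: [-0.1, 0.5, -0.4]
opening: 0.6
grip_force: 0.0
```

Request:
drive_tool(rows=[[[-0.073,-0.199,0.01,0,0,0.012,0.6],[-0.081,-0.197,0.01,0,0,0.012,0.6],[-0.088,-0.194,0.01,0,0,0.012,0.6],[-0.095,-0.19,0.01,0,0,0.012,0.6],[-0.102,-0.187,0.01,0,0,0.012,0.6]]])

```text
t: 18.92
eef_pos: [621.7, -289.2, 113.7]
tcp_rot: [3.141, -0.0, 2.912]
ft_force: [0.3, 0.7, 0.2]
opening: 0.597
grip_force: 0.0
```

Request:
drive_tool(rows=[[[0,0,0,0,0,0,0.6]]])

```text
t: 19.05
eef_pos: [621.5, -290.8, 113.0]
tcp_rot: [-3.141, 0.0, 2.91]
ft_force: [-0.1, -0.0, 0.3]
opening: 0.598
grip_force: 0.0
```

Run:
```python
from h import *
p=snap('wrist','w14')
for q in ([604,-282,5],[646,-291.5,7]):print(proj(p,q))
plan([646,-291.5,60],np.pi-.22,.6,1)
```

```text
[324.2945339  215.00596063]
[324.61727678 274.76241427]
at [ 621.  -288.7  113.1] yaw [ 3.141e+00 -1.000e-03  2.911e+00] n 1
[[-0.1, 0.012, 0.212, 0.0, 0.0, -0.003, 0.6]]
```

View pics/w14.png

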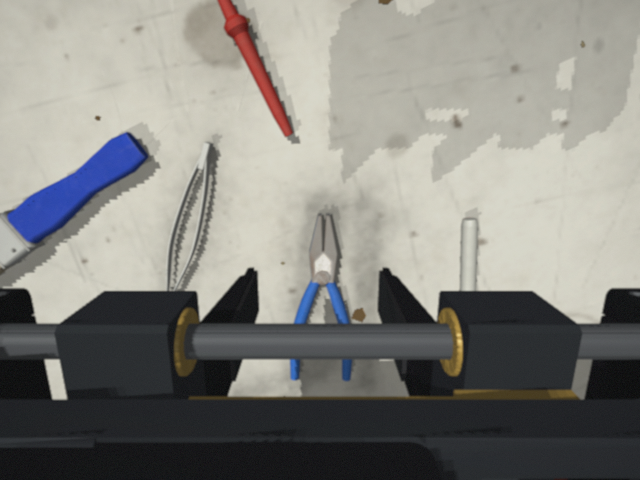

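The cutters' tip is at (324,213), the pivot at (322,275) and the handles are symmetric about 321, so they are centred. Probe, tweezers and marker are all clear.

Request:
drive_tool(rows=[[[-0.1,0.006,0.18,0,0,0.004,0.5],[0,0,0.09,0,0,0,0.5],[0,0,0,0,0,0,0.5]]])

```text
t: 19.48
eef_pos: [645.2, -289.9, 44.9]
tcp_rot: [3.14, -0.004, 2.902]
ft_force: [0.8, 0.1, 0.6]
opening: 0.499
grip_force: 0.0
```

Run:
```python
from h import *
p=snap('wrist','w15')
print(proj(p,[604,-282,5]))
plan([646,-293,23],np.pi-.245,.5,1)
```

```text
[313.4547869  198.18231826]
at [ 645.9 -290.5   46.5] yaw [ 3.141e+00 -1.000e-03  2.902e+00] n 1
[[-0.003, -0.01, 0.094, 0.0, 0.0, 0.002, 0.5]]
```

View pics/w15.png

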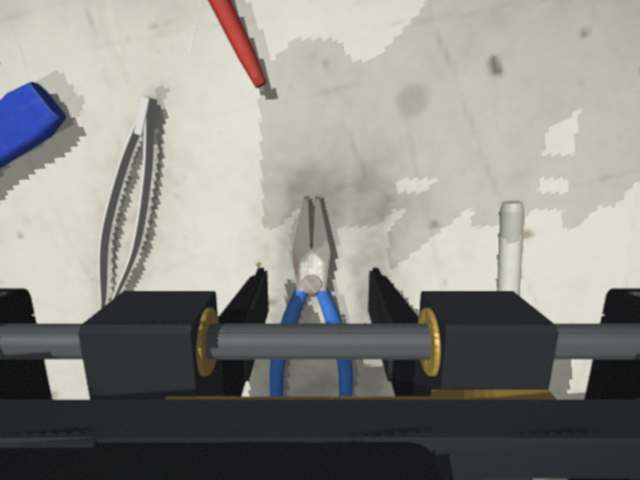

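The cutters are about 6 px left, which matches the planned -2.5 mm correction. I'll descend and close.

Request:
drive_tool(rows=[[[-0.003,-0.01,0.04,0,0,0.002,0.5],[0,0,0.052,0,0,0,0.5],[0,0,0,0,0,0,0],[0,0,0,0,0,0,0],[0,0,0,0,0,0,0]]])

```text
t: 20.15
eef_pos: [646.4, -294.4, 24.1]
tcp_rot: [-3.142, 0.001, 2.894]
ft_force: [-1.1, 0.1, 0.1]
opening: 0.243
grip_force: 0.0
```

Request:
drive_tool(rows=[[[0,0,0,0,0,0,0],[0,0,0,0,0,0,0]]])

```text
t: 20.4
eef_pos: [646.4, -294.4, 23.9]
tcp_rot: [-3.142, 0.0, 2.894]
ft_force: [-0.3, -0.1, 1.4]
opening: 0.181
grip_force: 28.4
```

Request:
drive_tool(rows=[[[0,0,0,0,0,0,0],[0,0,-0.1,0,0,0,0],[0,0,-0.2,0,0,0,0]]])

```text
t: 20.78
eef_pos: [645.2, -293.7, 97.3]
tcp_rot: [3.14, -0.004, 2.894]
ft_force: [0.6, -0.2, -0.6]
opening: 0.178
grip_force: 28.5
```

Run:
```python
from h import *
plan([447.1,292.6,95],np.pi+.148,0,12)
```

```text
at [ 645.2 -293.7   97.3] yaw [ 3.14  -0.004  2.894] n 12
[[0.112, 0.173, 0.001, 0.0, 0.0, -0.01, 0], [0.106, 0.177, 0.001, 0.0, 0.0, -0.01, 0], [0.1, 0.18, 0.001, 0.0, 0.0, -0.01, 0], [0.094, 0.184, 0.001, 0.0, 0.0, -0.01, 0], [0.088, 0.187, 0.001, 0.0, 0.0, -0.01, 0], [0.082, 0.189, 0.001, 0.0, 0.0, -0.01, 0], [0.076, 0.192, 0.001, 0.0, 0.0, -0.01, 0], [0.069, 0.194, 0.001, 0.0, 0.0, -0.01, 0], [0.063, 0.196, 0.001, 0.0, 0.0, -0.01, 0], [0.056, 0.198, 0.001, 0.0, 0.0, -0.01, 0], [0.05, 0.2, 0.001, 0.0, 0.0, -0.01, 0], [0.043, 0.202, 0.001, 0.0, 0.0, -0.01, 0]]
```

Request:
drive_tool(rows=[[[0.112,0.173,0,0,0,-0.01,0],[0.106,0.177,0,0,0,-0.01,0],[0.1,0.18,0,0,0,-0.01,0],[0.094,0.184,0,0,0,-0.01,0],[0.088,0.187,0,0,0,-0.01,0]]])

```text
t: 21.4
eef_pos: [563.8, -48.2, 98.8]
tcp_rot: [3.141, -0.0, 3.052]
ft_force: [1.1, 1.7, -1.2]
opening: 0.175
grip_force: 28.5
```

Request:
drive_tool(rows=[[[0.082,0.189,0,0,0,-0.01,0],[0.076,0.192,0,0,0,-0.01,0],[0.069,0.194,0,0,0,-0.01,0],[0.063,0.196,0,0,0,-0.01,0],[0.056,0.198,0,0,0,-0.01,0]]])

```text
t: 22.02
eef_pos: [484.0, 196.6, 98.8]
tcp_rot: [3.141, 0.0, -3.074]
ft_force: [1.1, -0.2, -1.3]
opening: 0.177
grip_force: 28.5
```

Request:
drive_tool(rows=[[[0.05,0.2,0,0,0,-0.01,0],[0.043,0.202,0,0,0,-0.01,0],[0,0,0.1,0,0,0,0],[0,0,0,0,0,0,0]]])

```text
t: 22.52
eef_pos: [452.2, 293.5, 72.6]
tcp_rot: [-3.141, -0.003, -3.011]
ft_force: [0.3, -0.3, -0.2]
opening: 0.178
grip_force: 28.8
```

Run:
```python
from h import *
p=snap('wrist','w16')
edges(p,range(170,290,12))
plan([447.1,292.6,50],np.pi+.148,0,1)
```

```text
170 [(31, 47), (166, 193), (296, 335)]
182 [(11, 37), (44, 55), (149, 199), (293, 338)]
194 [(150, 152), (192, 201), (292, 340)]
206 [(196, 201), (291, 306), (315, 320), (328, 341)]
218 [(196, 202), (290, 304), (315, 320), (331, 343)]
230 [(67, 81), (156, 211), (289, 301), (316, 319), (334, 344)]
242 [(69, 82), (157, 186), (192, 193), (197, 211), (290, 299), (317, 318), (336, 344)]
254 [(71, 85), (159, 186), (193, 213), (290, 297), (339, 344)]
266 [(74, 87), (160, 188), (195, 197), (201, 214), (289, 296), (340, 345)]
278 [(74, 90), (161, 180), (185, 190), (195, 215)]
at [452.9 293.2  73.5] yaw [-3.141e+00 -2.000e-03 -3.012e+00] n 1
[[0.023, 0.001, 0.094, 0.0, 0.0, -0.006, 0]]
```

View pics/w16.png

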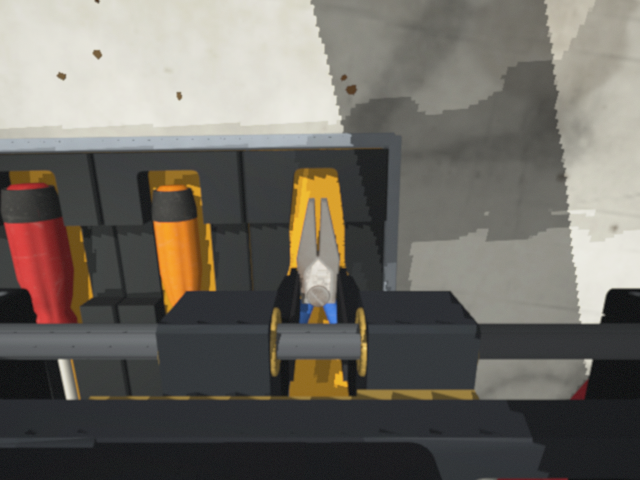

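The cutters hang over their cut-out, with the tip at (317,198) and the bay at 292–340 centred on 316. I'll apply the 6 mm shift and lower.

Request:
drive_tool(rows=[[[0.023,0,0.02,0,0,-0.006,0],[0,0,0.06,0,0,0,0],[0,0,0.02,0,0,0,0],[0,0,0,0,0,0,0]]])

```text
t: 23.08
eef_pos: [447.5, 292.4, 48.2]
tcp_rot: [-3.141, -0.001, -2.993]
ft_force: [-0.6, 0.7, -0.9]
opening: 0.178
grip_force: 28.8
```

Run:
```python
from h import *
p=snap('wrist','w17')
edges(p,range(160,290,12))
plan([447.1,292.6,44],np.pi+.148,0,1)
```

```text
160 [(83, 85), (95, 107), (167, 168), (173, 173), (182, 239), (244, 390)]
184 [(0, 20), (130, 182), (297, 339)]
196 [(22, 23), (131, 186), (293, 343)]
208 [(179, 188), (292, 306), (315, 320), (329, 344)]
220 [(182, 188), (290, 303), (316, 319), (332, 346)]
232 [(184, 189), (289, 301), (317, 319), (334, 347)]
244 [(38, 53), (136, 169), (174, 199), (288, 298), (317, 318), (337, 348)]
256 [(40, 56), (137, 200), (287, 296), (340, 349)]
268 [(42, 57), (139, 162), (168, 170), (179, 181), (185, 200), (287, 295), (342, 348)]
280 [(44, 60), (140, 165), (169, 172), (181, 202)]
at [447.6 292.5  48.6] yaw [-3.142 -0.    -2.993] n 1
[[0.002, 0.001, 0.018, 0.0, 0.0, 0.0, 0]]
```

Perfectly centred. Lowering to contact.

Request:
drive_tool(rows=[[[0.002,0,0.016,0,0,0,0],[0,0,0.006,0,0,0,0],[0,0,0,0,0,0,0]]])

```text
t: 23.5
eef_pos: [447.0, 292.6, 43.2]
tcp_rot: [3.142, 0.0, -2.993]
ft_force: [-0.1, -0.5, -1.1]
opening: 0.179
grip_force: 28.8
```

Request:
drive_tool(rows=[[[0,0,0.004,0,0,0,0],[0,0,0,0,0,0,0]]])

```text
t: 23.75
eef_pos: [447.0, 292.6, 42.5]
tcp_rot: [3.141, 0.0, -2.993]
ft_force: [-1.6, -1.4, 4.8]
opening: 0.179
grip_force: 29.1
```

Request:
drive_tool(rows=[[[0,0,0,0,0,0,0.35],[0,0,0,0,0,0,0.35],[0,0,0,0,0,0,0.35],[0,0,-0.2,0,0,0,0.4],[0,0,-0.2,0,0,0,0.5]]])

```text
t: 24.38
eef_pos: [446.8, 292.4, 143.0]
tcp_rot: [-3.141, -0.001, -2.993]
ft_force: [-0.3, -0.8, 1.0]
opening: 0.459
grip_force: 0.0
```

Request:
drive_tool(rows=[[[0.1,-0.15,-0.15,0,0,0,0.5],[0.1,-0.15,-0.15,0,0,0,0.5],[0,-0.1,-0.15,0,0,0,0.5],[0,0,0,0,0,0,0.5],[0,0,0,0,0,0,0.5]]])

```text
t: 25.0
eef_pos: [412.2, 186.3, 254.3]
tcp_rot: [3.141, -0.0, -2.993]
ft_force: [0.2, 0.4, -0.1]
opening: 0.5
grip_force: 0.0
```

Run:
```python
from h import *
p=snap('wrist','w18');s=env.state();print(s['t'],s['eef_pos'],s['ft_force'])
np.set_printoptions(precision=1,suppress=True)
t=snap('top')
u=np.array([np.cos(.148),np.sin(.148)]);n=np.array([-u[1],u[0]])
for pp in (p,t):
  for k in ['driver_red','driver_orange','driver_yellow','side_cutters','probe','marker']:
    for r in env.place_of(k,pp)[:2]:
        x=w(pp,r['at']);print(k,round(r['score'],2),x,'s,l',x[:2]@u,x[:2]@n)
print('expected s,l: red 535.5 72.3; or 522.3 147.8; ye 515.4 -3.1; cut 507.5 223.2')
```

```text
25.05 [412.0543877  186.50323413 253.82539159] [-0.72247321  1.16548658 -0.18346076]
driver_red 0.82 [521.3 155.7  14.9] s,l 538.5502317554484 77.1533642576937
driver_orange 0.56 [494.4 224.2  13.6] s,l 522.0561878334335 148.83822436800642
driver_yellow 0.98 [510.2  72.9  14.9] s,l 515.3379521284996 -3.1680447918558987
side_cutters 0.93 [466.1 297.4  16.5] s,l 504.8686486634808 225.42238841628497
driver_red 0.83 [517.2 149.9  10.7] s,l 533.6414573806697 72.03948008329684
driver_orange 0.52 [493.  220.9   9.3] s,l 520.2202660977226 145.80434167873523
driver_yellow 0.63 [514.   71.2  16.5] s,l 518.8331124845254 -5.393563166718905
side_cutters 0.85 [ 505.2 -645.5   -2.8] s,l 404.4521563017833 -712.9036951736247
side_cutters 0.51 [465.1 292.6  20.1] s,l 503.2103273344546 220.8289979453882
probe 0.66 [ 499.7 -302.7    3.2] s,l 449.645803154797 -373.04238178604163
marker 0.47 [ 690.3 -204.8   -0. ] s,l 652.5381704859843 -304.4004693393721
expected s,l: red 535.5 72.3; or 522.3 147.8; ye 515.4 -3.1; cut 507.5 223.2
```

View pics/w18.png

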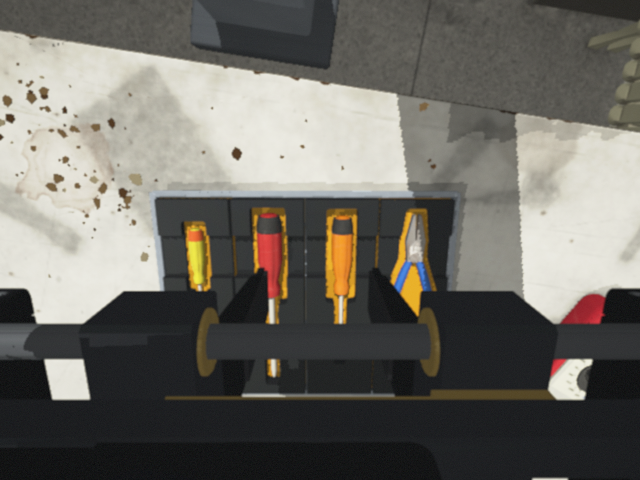

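All four tools lie centred in their cut-outs with floor showing around them, and the probe and marker have not moved. Handing in.

```bash
python3 -c "
from cell import env
print(env.job_done())"
```

```text
the job is handed in; nothing more can be done
None
```

All four tools are seated in their own inlays, the probe and marker were left where they lay, and the job was handed in at about 25 s; the hand-in returned no verdict.

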